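# Dose three polishing balls and start the polisher

### The job

Set the steel tray on the hopper's base plate, close under the chute, its tab facing away from the hopper, so that it will catch what comes down from the three lanes farthest from the gate's handle. Pull the slide gate with the black post partway out, so that exactly those three balls drop and roll into the tray, and push the gate fully shut again with the other two still in the hopper. Only then flip the grey guard cover up until it stays, let go of it and press the start button beneath; leave the other things on the bench undisturbed.

Things in the scene. Friction and masses are not known exactly. Their poses are not given: they have to be found in the camera images.
- hopper: fixed aluminium dosing hopper; origin on the table under the middle of its row of lanes, z up. Five open-topped lanes in a row along y, centres y +84 (ball1), +42, 0, -42, -84 mm (ball5), 35 mm long, walls z 135 to 185 mm (top); outer size x -30 to 24, y -110 to 110 mm. Base plate 8 mm thick, x -20 to 160, y -120 to 120 mm: the tray stands on it
- spout (a point): point on the lip of the chute, hopper frame (60, 42, 66) mm, mid of the three lanes to be emptied. The chute under all lanes slopes down to hopper +x, with a low fin at each lane wall; balls roll off straight on. A tray centred 35 to 40 mm beyond this point in hopper +x catches all: its rim is then under the lip, so set it down farther out, then slide it in
- gate (a joint): how far the slide gate is out, m: 0 shut, 0.20 stop; starts up to 0.010 out. Slides along hopper -y, stays where left, needs about 3 N. Uncovers lane ball1 first: a ball has dropped once it is out 0.029 (ball1), 0.071 (ball2), 0.113 (ball3), 0.155 (ball4) and may begin to sink into the gap 15 mm earlier (ball4 at 0.140): 0.119 to 0.135 lets out just three
- gate_grip (a point): grip point on the gate's black upright square post, 18 x 18 mm (sides along hopper x and y), at z 175 mm; the post rises from z 131 to 195 mm, its face 36 mm clear of the hopper's end wall when shut; it moves with the gate (hopper y -155 mm when shut)
- ball1: white ceramic ball 30 mm, 40 g, origin at its centre; lane 1 counted from the end far from the post; is to go into the tray
- ball2: white ceramic ball 30 mm, 40 g, origin at its centre; lane 2 counted from the end far from the post; is to go into the tray
- ball3: white ceramic ball 30 mm, 40 g, origin at its centre; lane 3 counted from the end far from the post; is to go into the tray
- ball4: white ceramic ball 30 mm, 40 g, origin at its centre; lane 4 counted from the end far from the post; is to stay in the hopper
- ball5: white ceramic ball 30 mm, 40 g, origin at its centre; lane 5 counted from the end far from the post; is to stay in the hopper
- tray: loose open steel tray, 95 mm (x) by 140 mm (y), 45 mm high, walls 4 mm, about 0.25 kg; origin at the centre of its underside, z up. An upright tab stands on the middle of its +x side
- tray_grip (a point): grip point on the tray's tab, tray frame (53.5, 0, 80) mm; the tab is 12 mm thick (x), 40 mm wide (y), its top 95 mm above the underside. Pinch it across its thickness: the tray hangs level enough
- switchbox: fixed grey switch box 120 (x) by 100 (y) by 32 mm high, open on top under the guard; origin at the centre of its underside; start button inside, 15 mm from the centre towards -x
- guard (a joint): angle of the guard cover, rad: 0 shut, starts up to 0.25, grows as it lifts, stop 1.9; stiff hinge, stays where left; up means over 1.2. Takes 2 to 3 N at the knob
- guard_hinge (a point): middle of the cover's hinge line, on the box's +x rim at z 32.5 mm; the hinge line is along the box's y. The cover is a plate 120 x 100 x 6 mm that reaches from there to -x
- guard_handle (a point): grip point of the round knob on the cover: when shut 90 mm from the hinge in box -x and 41 mm above the hinge (flange 28 mm across, 27 to 43 mm above the plate, on a 12 mm stem); it moves with the cover. Pinched along the hinge direction, the knob can turn between the fingers as the cover swings
- start (a joint): how far the button is pressed, m: 0 up, 0.006 full stop; springs back; pressed means over 0.004, about 4 N, 5 N fully down
- start_top (a point): top centre of the start button, 28 mm across, pressed straight down; about 23 mm above the table, 9 mm below the box's rim
- oil_bottle: bystander, leave alone: amber oil bottle, 46 mm wide, 135 mm tall; origin at the middle of its underside
- pot: bystander, leave alone: glass jar with metal cap, 48 mm wide, 55 mm tall; origin at the middle of its underside
- watch_cushion: bystander, leave alone: grey watch cushion 70 x 90 x 45 mm with a watch on it; origin at the middle of its underside
- screwdriver: bystander, leave alone: screwdriver lying flat, along its own x
- case_holder: bystander, leave alone: round wooden case holder, 64 mm wide, 28 mm tall; origin at the middle of its underside
- box_small: bystander, leave alone: small dark wooden box 85 x 65 x 40 mm; origin at the middle of its underside
- brush: bystander, leave alone: brush lying flat, along its own x
Not all that is in view belongs to the job. What is shaped like the switchbox but pink is not meant. Leave any turquoise look-alike of the tray alone.

How it is judged:
On the way, in this order (a step that is already met when the one before it is completed fails the run):
1. the tray stands on the base plate under the chute of the three far lanes, let go, all five balls still in the hopper (x of tray in the frame of hopper between 0.06 and 0.14 m and x of tray_grip in the frame of hopper above 0.105 m and y of tray in the frame of hopper between 0.01 and 0.074 m and z of tray in the frame of hopper between 0.004 and 0.014 m and angle between tray's own z axis and vertical below 0.1 rad and contact force between the fingers and tray below 0.5 N and z of each of ball1, ball2, ball3, ball4, ball5 in the frame of hopper above 0.138 m), for 0.2 s.
2. the gate is out and the three balls lie in the tray, the other two still in the hopper (x of ball1 in the frame of tray between -0.046 and 0.046 m and y of ball1 in the frame of tray between -0.068 and 0.068 m and z of ball1 in the frame of tray between 0 and 0.045 m and x of ball2 in the frame of tray between -0.046 and 0.046 m and y of ball2 in the frame of tray between -0.068 and 0.068 m and z of ball2 in the frame of tray between 0 and 0.045 m and x of ball3 in the frame of tray between -0.046 and 0.046 m and y of ball3 in the frame of tray between -0.068 and 0.068 m and z of ball3 in the frame of tray between 0 and 0.045 m and z of each of ball4, ball5 in the frame of hopper above 0.138 m and value of joint gate above 0.02 m), for 0.2 s.
3. the gate is fully shut again (x of ball1 in the frame of tray between -0.046 and 0.046 m and y of ball1 in the frame of tray between -0.068 and 0.068 m and z of ball1 in the frame of tray between 0 and 0.045 m and x of ball2 in the frame of tray between -0.046 and 0.046 m and y of ball2 in the frame of tray between -0.068 and 0.068 m and z of ball2 in the frame of tray between 0 and 0.045 m and x of ball3 in the frame of tray between -0.046 and 0.046 m and y of ball3 in the frame of tray between -0.068 and 0.068 m and z of ball3 in the frame of tray between 0 and 0.045 m and z of each of ball4, ball5 in the frame of hopper above 0.138 m and value of joint gate below 0.005 m), for 0.2 s.
4. the guard is up and let go (value of joint guard above 1.2 rad and contact force between the fingers and guard below 0.3 N), for 0.3 s.
5. the start button is pressed, the guard up (value of joint guard above 1.2 rad and value of joint start above 0.004 m), for 0.05 s.
At the end, for the whole second after the job is handed in: tray flat (0.1 rad) on the base plate, tab away from the hopper, its centre 60 to 140 mm in hopper x and 10 to 74 mm in hopper y; balls 1 to 3 at rest in it, balls 4 and 5 in their lanes; gate within 5 mm of shut; guard over 1.2 rad; button sprung back after a press of 4 mm (all of step 3 and x of tray in the frame of hopper between 0.06 and 0.14 m and x of tray_grip in the frame of hopper above 0.105 m and y of tray in the frame of hopper between 0.01 and 0.074 m and z of tray in the frame of hopper between 0.004 and 0.014 m and angle between tray's own z axis and vertical below 0.1 rad and value of joint guard above 1.2 rad and value of joint start below 0.002 m and linear speed of tray below 0.02 m/s and linear speed of each of ball1, ball2, ball3, ball4, ball5 below 0.05 m/s); the robot touches nothing.
It fails at once if ball 4 or 5 leaves the hopper (not (z of ball4 in the frame of hopper above 0.138 m) or not (z of ball5 in the frame of hopper above 0.138 m)).
It fails at once if the button is pressed before the three balls are in the tray and the gate is shut (value of joint start above 0.004 m and (not (x of ball1 in the frame of tray between -0.046 and 0.046 m and y of ball1 in the frame of tray between -0.068 and 0.068 m and z of ball1 in the frame of tray between 0 and 0.045 m and x of ball2 in the frame of tray between -0.046 and 0.046 m and y of ball2 in the frame of tray between -0.068 and 0.068 m and z of ball2 in the frame of tray between 0 and 0.045 m and x of ball3 in the frame of tray between -0.046 and 0.046 m and y of ball3 in the frame of tray between -0.068 and 0.068 m and z of ball3 in the frame of tray between 0 and 0.045 m) or not (value of joint gate below 0.008 m))).
It fails at once if a bystander is shifted by more than 30 mm (distance of any of oil_bottle, pot, watch_cushion, screwdriver, case_holder, box_small, brush from where it was at the start of the episode above 0.03 m).
It also fails if it takes over 72 s, if anything falls off the work surface, if the arm or the gripper's body presses on something with over 40 N, if the wrist force passes 120 N, or if a joint passes its speed limit or range.

### The arm

A 6-joint arm with a two-finger parallel gripper is mounted at the origin on the work surface. World frame = base frame: x ahead of the robot, y to its left, z up, the work surface at z = 0. Lengths are in m, angles in rad, forces in N, time in s.
With the tool pointing down it reaches from about 0.35 to 0.775 m from the base axis. Payload 5.5 kg.
Tool frame: the origin (TCP) lies midway between the tips of the shut fingers; the grasp point (between the pads) lies 19 mm behind it (env.tcp_to_grasp is the distance from the TCP to the grasp point, in m); z points along the fingers, y is the direction in which the jaws open and shut (so a half turn about z gives the same grasp; the last joint's range is limited). The gripper opens to 85 mm and grips with 20 to 120 N. Pads are 22 mm wide; open, the fingers measure 114 mm over their backs; the gripper's body (76 mm by 85 mm) begins 54 mm behind the grasp point. The pads swing forward as they close: fully open they stand 13 mm farther back than shut.
Start: joints at [1.206, 0.313, 0.046, 1.304, 0, 1.431], TCP at [0.128, 0.561, 0.231] pointing down, gripper open.
Joint ranges: [-2.76, 2.76], [-0.86, 1.69], [-1.03, 1.26], [-2.2, 2.34], [-1.47, 1.5], [-3.14, 3.14]. Speed limits (rad/s): [2.57, 2.57, 3.14, 3.14, 3.14, 3.14].

### API

Orientations are given as a unit quaternion [w, x, y, z].
In Python, from workcell import get_state, viewer, hand_in, finder, env gives the robot as it stands.
- The arm moves only by the tool arm_command, never from a script. Its argument "motion" is a list of rows, each an object of numbers: "x", "y", "z": the shift along the tool's x, y, z in mm; "rx", "ry", "rz": the turn, a rotation vector about the tool's x, y, z in degrees; "hand": the closure, from -1 (fully open) to 1 (shut). A call has 1 to 10 rows; each row is the pose to reach, as a shift and turn from the pose commanded when the call began, along the tool's axes at that moment; what a row does not reach only later rows make up. A row lasts 1/8 s, in which the tool goes at most 62.5 mm and 10.7 degrees, less where a joint would pass 70% of its speed; a pose out of reach is approached as far as the arm can. A call with a gripper value outside its range is refused whole. The fingers move at their own pace and stop on an object; "force" is the grip in N (left out, the last holds). Time passes only in rows, so rows that repeat a pose let the fingers close. It gives the time, the measured TCP pose, the force and the opening at its end, in the units of the state.
- get_state(): the state, without advancing time (a new reading comes with each control period).
- viewer.read_camera(name): name is "side" or "top" or "wrist"; returns a dict with "image" (400x640x3 uint8, red, green, blue), "z_map" (400x640 float32, m along the optical axis (not along the pixel's ray), 0 where there is no reading), "intrinsics" (3x3 intrinsics, pixels), "rvec" (rotation vector, rad) and "tvec" (3), from world to camera coordinates, as OpenCV has them. Camera axes: x right, y down, z forward; pixel columns grow to the right and rows downward; lengths in m; the calibration is good to about 2 mm. The wrist camera is an equidistant fisheye: a pixel r from the principal point sees the ray r / f radians off the axis. A picture is of the moment at which its call begins.
- hand_in(): hands the job in, once; it reports no verdict.
Trained networks look in a picture, given as the dict that the camera call returned (one of the last four; its "shot" number tells which), for a name from the list of things; names that differ only in an ending like _2 or _b are one class to them, and where a whole thing is asked for, a point or a joint stands for the part that bears it (a point fixed in the world has none). Each returns a list of dicts, best first, with "score" (0 to 1); they miss things now and then, are a little off and sometimes report something else, mostly with a low value. They report only what shows in the picture. A call takes as long as a camera call. They do not tell look-alikes from the thing itself.
- finder.find_in(picture, query): "at" ([column, row] in pixels, amid what is visible of it).
- finder.masks_of(picture, query): "region" (400x640 bool, what is visible of it) and "at" ([column, row] in pixels, amid what is visible of it).
The state is a dict: "clock": time; "joint_pos": joint angles; "qvel": joint speeds; "tau": joint torques, N m; "tcp_pos": TCP position; "orientation": TCP orientation; "wrist_force": force on the tool from outside, world axes, zero at the start; "ft_torque": the same for the moment, N m; "finger_gap": finger opening in m.
Only numpy, scipy, OpenCV 4.12 (cv2) and the standard library are available. Lean on these libraries where they do the work, as an engineer would, in place of code of your own. Each camera call takes 0.05 s, during which the arm holds its last target.

## Working session

There is one attempt and no reset: what is moved stays moved. The work goes in short steps, Python scripts to look and compute and a tool call to move; the robot and the scene stay as the last step left them, time stands still between calls to the robot, and variables do not carry over. Pictures are saved under pics/ and viewed, and the job is handed in when it is done.

Besides the shell and the picture viewer there is one more tool, called after "Call:" as name([rows], argument=value, ...), one row to a line, values as JSON. arm_command: Moves the arm, as the interface text tells. Its arguments: {"type":"object","properties":{"motion":{"type":"array","items":{"type":"object","properties":{"x":{"type":"number"},"y":{"type":"number"},"z":{"type":"number"},"rx":{"type":"number"},"ry":{"type":"number"},"rz":{"type":"number"},"hand":{"type":"number"}}}},"force":{"type":"number"}},"required":["motion"]}

```bash
ls; mkdir -p pics
cat > h.py <<'E'
import numpy as np, cv2
from workcell import get_state, viewer, hand_in, finder, env
def pic(cam,name):
    p=viewer.read_camera(cam); cv2.imwrite(f'pics/{name}.png',p['image'][:,:,::-1]); 
    np.savez(f'pics/{name}.npz',**{k:v for k,v in p.items() if k!='shot'}); return p
def cloud(p):
    K=np.array(p['intrinsics']);R=cv2.Rodrigues(np.array(p['rvec'],float))[0];t=np.array(p['tvec'],float).ravel()
    z=p['z_map'];v,u=np.mgrid[0:z.shape[0],0:z.shape[1]]
    c=np.stack([(u-K[0,2])/K[0,0]*z,(v-K[1,2])/K[1,1]*z,z],-1)
    w=(c-t)@R
    w[z==0]=np.nan
    return w
def proj(p,X):
    K=np.array(p['intrinsics']);R=cv2.Rodrigues(np.array(p['rvec'],float))[0];t=np.array(p['tvec'],float).ravel()
    c=np.asarray(X)@R.T+t
    return np.stack([c[...,0]/c[...,2]*K[0,0]+K[0,2],c[...,1]/c[...,2]*K[1,1]+K[1,2]],-1)
def load(name): return dict(np.load(f'pics/{name}.npz'))
def toolR():
    q=get_state()['orientation']; from scipy.spatial.transform import Rotation as Ro
    return Ro.from_quat([q[1],q[2],q[3],q[0]]).as_matrix()
E
python3 - <<'E'
from h import *
s=get_state(); print(s); print(toolR(), env.tcp_to_grasp)
for c in ['top','side','wrist']:
    p=pic(c,c+'0'); print(c,p['intrinsics'],p['rvec'],p['tvec'])
E
```

```text
pics
{'clock': 0.0, 'joint_pos': array([ 1.20642278e+00,  3.14044571e-01,  4.49537217e-02,  1.30363423e+00,
       -5.16594275e-06,  1.43118537e+00]), 'qvel': array([ 0.00124917,  0.00127955, -0.00100626,  0.00068642,  0.00174259,
       -0.00145971]), 'tau': array([-8.10156671e-04, -4.80623710e+01,  2.98536730e+01,  1.93646637e-02,
       -6.22366474e-05, -1.77813700e-06]), 'tcp_pos': array([0.12797628, 0.56002487, 0.23037345]), 'orientation': array([-2.37950645e-04,  1.12144835e-01,  9.93691404e-01, -9.34564727e-04]), 'wrist_force': array([ 0.04380887,  0.8413523 , -0.4633623 ]), 'ft_torque': array([-0.03787511,  0.0226692 , -0.06310345]), 'finger_gap': 0.08571944231567079}
[[-9.74846959e-01  2.22874272e-01 -6.82512235e-04]
 [ 2.22875162e-01  9.74845325e-01 -1.80396800e-03]
 [ 2.63285807e-04 -1.91070774e-03 -9.99998140e-01]] 0.0187
top [[406.001376     0.         317.1923504 ]
 [  0.         406.001376   201.28335415]
 [  0.           0.           1.        ]] [ 2.15527891 -2.14830987  0.16256621] [-0.08405049  0.52161021  1.17779156]
side [[368.29555236   0.         315.28757119]
 [  0.         368.29555236 199.02723574]
 [  0.           0.           1.        ]] [ 2.31854482 -0.94527502  0.34933871] [-0.43708955  0.31844482  1.26348811]
wrist [[309.70691629   0.         321.23953121]
 [  0.         309.70691629 201.65597985]
 [  0.           0.           1.        ]] [-2.28059436 -1.81613968 -0.24966643] [-0.57506044 -0.03341691  0.37838402]
```

View pics/top0.png

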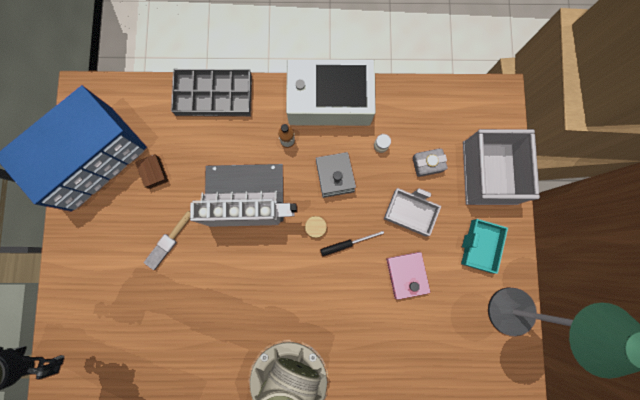

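View pics/side0.png

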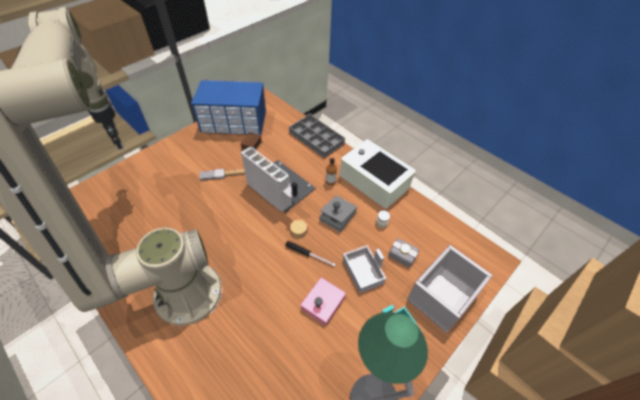

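View pics/wrist0.png

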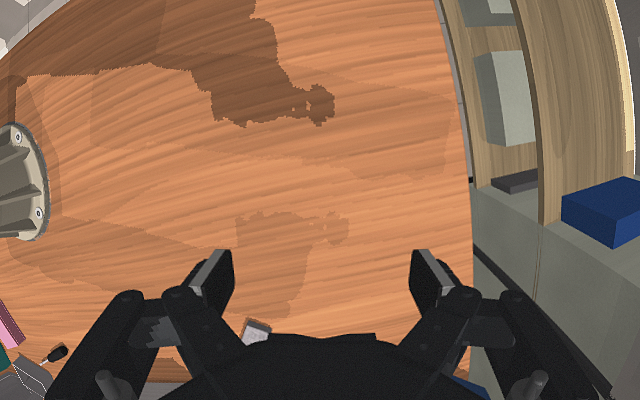

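The top picture shows the hopper at about (240,205) with its post at (290,210). The grey switch box is at (336,175), the steel tray at (413,212) with its tab at (423,194), and the pink (408,275) and turquoise (485,247) decoys are to the right. The wrist camera sees only empty table.

```bash
cat > a.py <<'E'
from h import *
out={}
for c in ['top','side']:
    p=viewer.read_camera(c); W=cloud(p)
    np.savez(f'pics/{c}1.npz',**{k:v for k,v in p.items()})
    for q in ['hopper','gate_grip','tray','tray_grip','switchbox','guard_handle','guard','oil_bottle','pot','watch_cushion','screwdriver','case_holder','box_small','brush','ball1']:
        for m in finder.masks_of(p,q)[:5]:
            r=m['region']; pts=W[r]; pts=pts[~np.isnan(pts[:,0])]
            if len(pts)==0: print(c,q,m['score'],m['at'],'noz');continue
            print(c,q,round(m['score'],2),np.round(m['at']),r.sum(),'med',np.round(np.median(pts,0),3),'lo',np.round(np.percentile(pts,2,axis=0),3),'hi',np.round(np.percentile(pts,98,axis=0),3))
            out[f'{c}_{q}_{tuple(np.round(m["at"]).astype(int))}']=pts
np.savez('pts.npz',**out)
print(get_state()['clock'])
E
python3 a.py
```

```text
top hopper 0.63 [244. 197.] 5038 med [0.532 0.133 0.062] lo [ 0.449 -0.004  0.003] hi [0.639 0.253 0.192]
top hopper 0.16 [153. 171.] 760 med [0.611 0.417 0.039] lo [0.567 0.38  0.004] hi [0.659 0.457 0.045]
top gate_grip 0.78 [285. 208.] 248 med [0.484 0.007 0.134] lo [ 0.47  -0.024  0.13 ] hi [0.5   0.111 0.197]
top tray 0.98 [411. 214.] 1780 med [ 0.497 -0.374  0.006] lo [ 0.431 -0.44  -0.   ] hi [ 0.552 -0.295  0.094]
top tray 0.55 [483. 247.] 1918 med [ 0.391 -0.587  0.008] lo [ 0.32  -0.639 -0.001] hi [ 0.464 -0.52   0.094]
top tray_grip 0.91 [416. 208.] 1811 med [ 0.497 -0.373  0.006] lo [ 0.432 -0.439 -0.001] hi [ 0.553 -0.295  0.094]
top tray_grip 0.85 [484. 246.] 1828 med [ 0.391 -0.588  0.008] lo [ 0.32  -0.639 -0.   ] hi [ 0.462 -0.52   0.095]
top tray_grip 0.18 [204. 212.] 87 med [0.474 0.223 0.16 ] lo [0.461 0.206 0.125] hi [0.494 0.239 0.187]
top switchbox 0.93 [406. 274.] 1570 med [ 0.305 -0.346  0.039] lo [ 0.245 -0.403  0.001] hi [ 0.365 -0.296  0.082]
top switchbox 0.6 [336. 176.] 1330 med [ 0.595 -0.136  0.052] lo [ 0.544 -0.188  0.005] hi [ 0.662 -0.087  0.102]
t
[... 3642 characters left out ...]
i [ 0.549 -0.297  0.09 ]
side screwdriver 0.51 [302. 250.] 247 med [ 0.385 -0.16   0.017] lo [ 0.36  -0.268 -0.004] hi [ 0.425 -0.098  0.026]
side case_holder 0.56 [298. 231.] 202 med [ 0.441 -0.083  0.024] lo [ 0.415 -0.11   0.008] hi [ 0.471 -0.051  0.03 ]
side case_holder 0.47 [366. 265.] 1399 med [ 0.5   -0.373  0.006] lo [ 0.425 -0.446 -0.004] hi [ 0.553 -0.293  0.09 ]
side box_small 0.52 [254. 140.] 251 med [0.61  0.413 0.035] lo [0.564 0.38  0.005] hi [0.658 0.454 0.042]
side brush 0.74 [215. 174.] 299 med [0.383 0.369 0.014] lo [0.323 0.306 0.002] hi [0.472 0.419 0.021]
side brush 0.57 [340. 212.] 873 med [ 0.582 -0.149  0.041] lo [ 0.54  -0.193 -0.003] hi [ 0.679 -0.088  0.097]
1.75
```

```bash
cat > b.py <<'E'
from h import *
p=load('top1'); W=cloud(p)
s=load('side1'); S=cloud(s)
def sel(W,x,y,z):
    m=(W[...,0]>x[0])&(W[...,0]<x[1])&(W[...,1]>y[0])&(W[...,1]<y[1])&(W[...,2]>z[0])&(W[...,2]<z[1]); return W[m]
def rect(P,n):
    r=cv2.minAreaRect((P[:,:2]*1000).astype(np.float32)); print(n,len(P),'c',np.round(r[0],1),'size',np.round(r[1],1),'ang',round(r[2],2),'zmed',round(np.median(P[:,2]),4))
for n,C in (('top',W),('side',S)):
    print(n)
    rect(sel(C,(.4,.55),(-.01,.3),(.178,.2)),'hopper rim')
    rect(sel(C,(.4,.67),(-.01,.3),(.004,.014)),'plate')
    rect(sel(C,(.4,.55),(-.1,.0),(.150,.21)),'post')
    rect(sel(C,(.4,.58),(-.5,-.28),(.036,.052)),'tray rim')
    rect(sel(C,(.4,.58),(-.5,-.28),(.070,.11)),'tab')
    rect(sel(C,(.52,.69),(-.21,-.06),(.037,.072)),'cover')
    rect(sel(C,(.52,.69),(-.21,-.06),(.085,.12)),'knob')
    P=sel(C,(.55,.66),(-.18,-.1),(.037,.072))
    A=np.c_[P[:,:2],np.ones(len(P))]; co,*_=np.linalg.lstsq(A,P[:,2],rcond=None); print('cover plane',co, 'tilt',np.hypot(*co[:2]))
    T=sel(C,(.2,.9),(-.3,.3),(-.02,.02)); print('table z', np.median(T[:,2]))
E
python3 b.py
python3 - <<'E'
import cv2
im=cv2.imread('pics/top0.png')
cv2.imwrite('pics/z1.png',cv2.resize(im[120:260,180:460],None,fx=2.8,fy=2.8,interpolation=cv2.INTER_CUBIC))
E
```

```text
top
hopper rim 783 c [477.7 140.9] size [ 55.  217.6] ang 1.76 zmed 0.1862
plate 2434 c [534.8 145.1] size [267.5 306.5] ang 0.27 zmed 0.0082
post 62 c [484.3 -18.7] size [16.3 16.9] ang 1.42 zmed 0.194
tray rim 316 c [ 495.  -369.4] size [140.8 104.5] ang 67.09 zmed 0.0442
tab 91 c [ 540.2 -387.3] size [39.7 13.3] ang 68.23 zmed 0.0934
cover 1133 c [ 607.3 -137. ] size [120.3 100.6] ang 10.67 zmed 0.0526
knob 81 c [ 586.9 -139.9] size [26.7 25.9] ang 47.6 zmed 0.1006
cover plane [-0.21771987 -0.04274248  0.17929661] tilt 0.22187577509374506
table z 0.0007690241244298621
side
hopper rim 319 c [476.  119.9] size [ 57.7 259.2] ang 1.17 zmed 0.183
plate 379 c [532. 151.] size [262.8 266.6] ang 0.12 zmed 0.0064
post 68 c [482.7 -20.1] size [18.1 22.2] ang 1.85 zmed 0.177
tray rim 221 c [ 492.1 -370.1] size [141.5 104.5] ang 67.98 zmed 0.0418
tab 67 c [ 537.9 -389.6] size [40.6 13.3] ang 71.52 zmed 0.0887
cover 451 c [ 604.4 -137.6] size [116.8 101.5] ang 10.03 zmed 0.0519
knob 47 c [ 584.6 -142.1] size [28.7 26.7] ang 62.31 zmed 0.096
cover plane [-0.22483885 -0.03389946  0.18111752] tilt 0.22738003835467713
table z -0.0025006926181015644
```

View pics/z1.png

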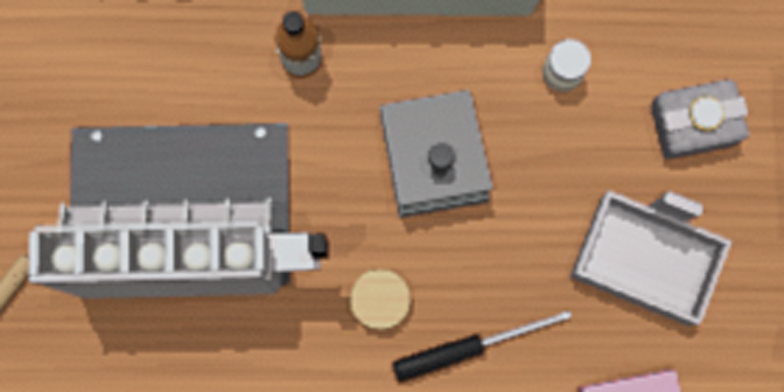

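```bash
cat >> h.py <<'E'
from scipy.spatial.transform import Rotation as Ro
def goto(x,y,z,yaw_y):
    """print tool-frame shift for world TCP target (mm), tool down, jaws axis at yaw_y deg"""
    s=get_state();R=toolR();t=s['tcp_pos']*1000
    a=np.radians(yaw_y);ty=np.array([np.cos(a),np.sin(a),0]);tz=np.array([0,0,-1.]);tx=np.cross(ty,tz)
    Rt=np.stack([tx,ty,tz],1)
    d=R.T@(np.array([x,y,z])-t); rv=Ro.from_matrix(R.T@Rt).as_rotvec(degrees=True)
    print('target',x,y,z,yaw_y,'-> shift',np.round(d,1),'rot',np.round(rv,1))
E
python3 - <<'E'
from h import *
p=load('top1'); W=cloud(p)
m=(W[...,2]>.005)&(W[...,2]<.014)&(W[...,0]>.535)&(W[...,0]<.67)&(W[...,1]>0.0)&(W[...,1]<.29)
mm=m.astype(np.uint8); n,l,st,c=cv2.connectedComponentsWithStats(mm); k=1+np.argmax(st[1:,4]); print(st[k])
P=W[l==k]*1000
r=cv2.minAreaRect(P[:,:2].astype(np.float32)); print(r, cv2.boxPoints(r))
# side edges via percentiles at various rows
h=P
for x0 in range(560,645,15):
    q=P[abs(P[:,0]-x0)<8]; print(x0,q[:,1].min(),q[:,1].max())
for y0 in range(30,260,40):
    q=P[abs(P[:,1]-y0)<8]; print(y0,q[:,0].max())
# post top & rim
for a in [dict(x=(.44,.51),y=(-.06,.005),z=(.185,.21))]:
    m=(W[...,0]>.44)&(W[...,0]<.51)&(W[...,1]>-.06)&(W[...,1]<.005)&(W[...,2]>.185)
    q=W[m]*1000; print(len(q),q.min(0),q.max(0))
goto(300,450,290,60); goto(480,120,300,20); goto(545,-387,200,-22); print(get_state()['clock'])
E
```

```text
[ 205  163   80   36 2042]
((588.331298828125, 142.11492919921875), (111.17904663085938, 243.14732360839844), 1.3212369680404663) [[529.9533   262.37448 ]
 [535.55975   19.291817]
 [646.7093    21.855377]
 [641.10284  264.93805 ]]
560 22.703575157811557 263.06941464182137
575 22.986510331935598 263.2860414841095
590 25.95573541669937 263.9331420063291
605 26.05628934092799 263.9331420063291
620 26.30453186959388 261.7884702269654
635 26.477697034619634 262.0174013782831
30 643.169697323031
70 642.6950694016498
110 639.2851070706228
150 639.061615104362
190 639.1921911726358
230 638.6204260162453
49 [476.24035497 -26.12891518 189.07178797] [492.44594037 -10.32041997 198.79502229]
target 300 450 290 60 -> shift [-192.1  -69.5  -58.7] rot [ 0.  -0.  17.1]
target 480 120 300 20 -> shift [-441.2 -351.1  -68.7] rot [ 0.  -0.  57.1]
target 545 -387 200 -22 -> shift [-617.5 -830.8   31.2] rot [ 0.  -0.  99.1]
1.75
```

Call:
arm_command([
  {"x":-60,"y":-20,"z":-40,"rz":8,"hand":-1},
  {"x":-120,"y":-45,"z":-60,"rz":16,"hand":-1},
  {"x":-190,"y":-70,"z":-70,"rz":26,"hand":-1},
  {"x":-260,"y":-140,"z":-70,"rz":36,"hand":-1},
  {"x":-310,"y":-200,"z":-70,"rz":46,"hand":-1},
  {"x":-370,"y":-260,"z":-70,"rz":56,"hand":-1},
  {"x":-441,"y":-351,"z":-70,"rz":66,"hand":-1},
  {"x":-480,"y":-400,"z":-70,"rz":76,"hand":-1},
  {"x":-510,"y":-450,"z":-70,"rz":86,"hand":-1},
  {"x":-530,"y":-510,"z":-70,"rz":96,"hand":-1},
])

```text
invalid input at $.motion[0]: expected keys x, y, z, rx, ry, rz, hand
```

Run:
```python
from h import *
s=get_state();print(s['clock'],s['tcp_pos'],s['joint_pos']); goto(545,-387,200,-22)
```

```text
1.75 [0.12819462 0.56057867 0.23133105] [1.20639353e+00 3.13182679e-01 4.60951324e-02 1.30357647e+00
 2.81421009e-05 1.43118942e+00]
target 545 -387 200 -22 -> shift [-617.5 -830.8   31.2] rot [ 0.  -0.  99.1]
```

All keys are required in each row.

Call:
arm_command([
  {"x":-60,"y":-20,"z":-40,"rx":0,"ry":0,"rz":8,"hand":-1},
  {"x":-120,"y":-45,"z":-60,"rx":0,"ry":0,"rz":16,"hand":-1},
  {"x":-170,"y":-70,"z":-70,"rx":0,"ry":0,"rz":26,"hand":-1},
  {"x":-220,"y":-105,"z":-70,"rx":0,"ry":0,"rz":36,"hand":-1},
  {"x":-270,"y":-145,"z":-70,"rx":0,"ry":0,"rz":46,"hand":-1},
  {"x":-315,"y":-190,"z":-70,"rx":0,"ry":0,"rz":56,"hand":-1},
  {"x":-360,"y":-235,"z":-70,"rx":0,"ry":0,"rz":66,"hand":-1},
  {"x":-400,"y":-285,"z":-70,"rx":0,"ry":0,"rz":76,"hand":-1},
  {"x":-435,"y":-340,"z":-70,"rx":0,"ry":0,"rz":86,"hand":-1},
  {"x":-470,"y":-395,"z":-70,"rx":0,"ry":0,"rz":96,"hand":-1},
])

```text
clock: 3.0
tcp_pos: [0.4921, 0.0877, 0.3014]
orientation: [0.0, 0.815, 0.579, 0.0]
wrist_force: [1.3, 0.2, -0.3]
finger_gap: 0.0854
```

Run:
```python
from h import *
s=get_state();print(s['clock'],s['tcp_pos'],s['joint_pos']); goto(545,-387,200,-22)
```

```text
3.0 [0.49209402 0.08769733 0.30144664] [1.54961475e-02 1.54533284e-01 1.14167988e-02 1.42690059e+00
 2.05012711e-04 1.92155344e+00]
target 545 -387 200 -22 -> shift [-430.9  206.1  101.4] rot [ 0.  -0.   2.8]
```

Call:
arm_command([
  {"x":-55,"y":25,"z":0,"rx":0,"ry":0,"rz":1,"hand":-1},
  {"x":-110,"y":50,"z":0,"rx":0,"ry":0,"rz":1,"hand":-1},
  {"x":-165,"y":77,"z":10,"rx":0,"ry":0,"rz":2,"hand":-1},
  {"x":-220,"y":104,"z":30,"rx":0,"ry":0,"rz":2,"hand":-1},
  {"x":-275,"y":130,"z":50,"rx":0,"ry":0,"rz":3,"hand":-1},
  {"x":-325,"y":155,"z":70,"rx":0,"ry":0,"rz":3,"hand":-1},
  {"x":-375,"y":180,"z":90,"rx":0,"ry":0,"rz":3,"hand":-1},
  {"x":-415,"y":200,"z":100,"rx":0,"ry":0,"rz":3,"hand":-1},
  {"x":-431,"y":206,"z":101,"rx":0,"ry":0,"rz":3,"hand":-1},
  {"x":-431,"y":206,"z":101,"rx":0,"ry":0,"rz":3,"hand":-1},
])

```text
clock: 4.25
tcp_pos: [0.5466, -0.3854, 0.1999]
orientation: [-0.0, 0.829, 0.559, 0.0]
wrist_force: [-0.7, 0.7, 0.9]
finger_gap: 0.0853
```

```bash
cat > w.py <<'E'
from h import *
import sys
def fe_proj(p,X):
    K=np.array(p['intrinsics']);R=cv2.Rodrigues(np.array(p['rvec'],float))[0];t=np.array(p['tvec'],float).ravel()
    c=np.asarray(X)@R.T+t; r=np.linalg.norm(c[...,:2],axis=-1); th=np.arctan2(r,c[...,2])
    return c[...,:2]/r[...,None]*th[...,None]*K[0,0]+K[:2,2]
def fe_cloud(p):
    K=np.array(p['intrinsics']);R=cv2.Rodrigues(np.array(p['rvec'],float))[0];t=np.array(p['tvec'],float).ravel()
    z=p['z_map'];v,u=np.mgrid[0:400,0:640]
    a=(u-K[0,2])/K[0,0];b=(v-K[1,2])/K[0,0];th=np.hypot(a,b)+1e-9
    k=np.tan(th)/th*z
    w=(np.stack([a*k,b*k,z],-1)-t)@R; w[(z==0)|(th>1.4)]=np.nan; return w
E
python3 - <<'E'
from w import *
p=pic('wrist','w1'); W=fe_cloud(p)*1000
m=(W[...,2]>84)&(W[...,2]<110)&(abs(W[...,0]-540)<50)&(abs(W[...,1]+387)<50)
P=W[m]; print(len(P), cv2.minAreaRect(P[:,:2].astype(np.float32)), np.median(P[:,2]))
m=(W[...,2]>40)&(W[...,2]<50)&(abs(W[...,0]-495)<110)&(abs(W[...,1]+367)<110)
P=W[m]; print(len(P), cv2.minAreaRect(P[:,:2].astype(np.float32)), np.median(P[:,2]))
s=get_state();print(s['clock'],s['tcp_pos'],s['joint_pos']); goto(540,-387,61,-22)
E
```

```text
667 ((540.5802612304688, -386.2283020019531), (40.462284088134766, 11.132871627807617), 67.85082244873047) 94.11453660043557
2012 ((495.6462707519531, -368.1461181640625), (141.16427612304688, 107.40209197998047), 66.78889465332031) 44.32773966844893
4.3 [ 0.54687433 -0.3842623   0.20047818] [-7.32734138e-01  5.09544689e-01  2.66326678e-01  1.32802889e+00
  5.52964433e-04  1.22007303e+00]
target 540 -387 61 -22 -> shift [ -5.2  -5.3 139.5] rot [-0.  -0.   0.1]
```

View pics/w1.png

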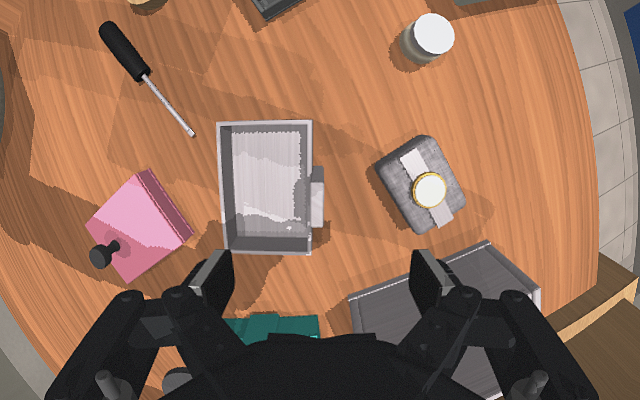

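Call:
arm_command([
  {"x":-5,"y":-5,"z":40,"rx":0,"ry":0,"rz":0,"hand":-0.3},
  {"x":-5,"y":-5,"z":80,"rx":0,"ry":0,"rz":0,"hand":-0.3},
  {"x":-5,"y":-5,"z":115,"rx":0,"ry":0,"rz":0,"hand":-0.3},
  {"x":-5,"y":-5,"z":135,"rx":0,"ry":0,"rz":0,"hand":-0.3},
  {"x":-5,"y":-5,"z":140,"rx":0,"ry":0,"rz":0,"hand":-0.3},
  {"x":-5,"y":-5,"z":140,"rx":0,"ry":0,"rz":0,"hand":-0.3},
  {"x":-5,"y":-5,"z":140,"rx":0,"ry":0,"rz":0,"hand":1},
  {"x":-5,"y":-5,"z":140,"rx":0,"ry":0,"rz":0,"hand":1},
  {"x":-5,"y":-5,"z":140,"rx":0,"ry":0,"rz":0,"hand":1},
  {"x":-5,"y":-5,"z":140,"rx":0,"ry":0,"rz":0,"hand":1},
], force=70)

```text
clock: 5.55
tcp_pos: [0.5412, -0.3881, 0.0614]
orientation: [0.001, 0.828, 0.56, 0.0]
wrist_force: [1.4, 0.2, 6.0]
finger_gap: 0.0109
```

Run:
```python
from w import *
p=pic('wrist','w2'); s=get_state();print(s['clock'],s['tcp_pos'],s['wrist_force'],s['finger_gap'])
```

```text
5.6 [ 0.54116654 -0.38811097  0.06140839] [0.32693429 0.81613934 5.51703936] 0.01118194748730134
```

View pics/w2.png

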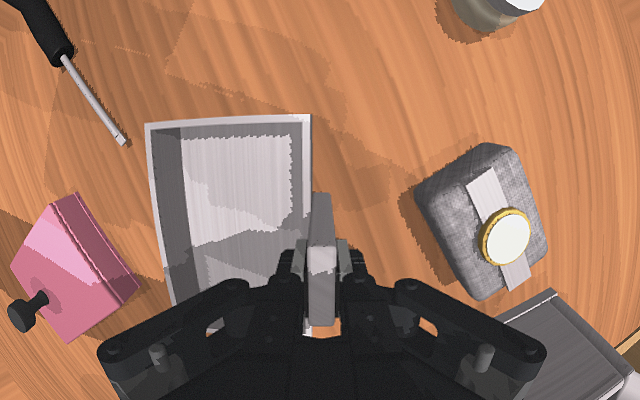

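Run:
```python
from h import *
goto(541,-388,260,-22);goto(560,-300,260,-22+4);goto(580,-210,260,-22+8); goto(600,-110,260,-12+3)
```

```text
target 541 -388 260 -22 -> shift [  -0.     0.2 -198.6] rot [0.1 0.  0.1]
target 560 -300 260 -18 -> shift [  88.7  -14.9 -198.7] rot [ 0.1  0.  -3.9]
target 580 -210 260 -14 -> shift [ 179.7  -29.9 -198.7] rot [ 0.1  0.  -7.9]
target 600 -110 260 -9 -> shift [ 279.9  -48.6 -198.8] rot [  0.1   0.  -12.9]
```

Call:
arm_command([
  {"x":0,"y":0,"z":-20,"rx":0,"ry":0,"rz":0,"hand":1},
  {"x":0,"y":0,"z":-60,"rx":0,"ry":0,"rz":0,"hand":1},
  {"x":0,"y":0,"z":-105,"rx":0,"ry":0,"rz":0,"hand":1},
  {"x":5,"y":-1,"z":-150,"rx":0,"ry":0,"rz":0,"hand":1},
  {"x":25,"y":-4,"z":-185,"rx":0,"ry":0,"rz":-1,"hand":1},
  {"x":60,"y":-10,"z":-198,"rx":0,"ry":0,"rz":-3,"hand":1},
  {"x":105,"y":-18,"z":-199,"rx":0,"ry":0,"rz":-5,"hand":1},
  {"x":155,"y":-26,"z":-199,"rx":0,"ry":0,"rz":-7,"hand":1},
  {"x":205,"y":-35,"z":-199,"rx":0,"ry":0,"rz":-9,"hand":1},
  {"x":255,"y":-44,"z":-199,"rx":0,"ry":0,"rz":-11,"hand":1},
])

```text
clock: 6.85
tcp_pos: [0.5942, -0.133, 0.2583]
orientation: [-0.001, 0.771, 0.637, -0.0]
wrist_force: [0.7, -0.4, -1.5]
finger_gap: 0.0112
```

Run:
```python
from h import *
s=get_state();print(s['clock'],s['tcp_pos'],s['wrist_force'],s['finger_gap'])
goto(664,187.5,260,1.3);goto(664,187.5,120,1.3);
```

```text
6.85 [ 0.59424953 -0.13301035  0.25826598] [ 0.71943399 -0.41911733 -1.48475879] 0.011229907533700921
target 664 187.5 260 1.3 -> shift [327.9   8.2  -1.7] rot [ -0.1  -0.  -12.1]
target 664 187.5 120 1.3 -> shift [327.9   8.5 138.3] rot [ -0.1  -0.  -12.1]
```

Call:
arm_command([
  {"x":50,"y":1,"z":-2,"rx":0,"ry":0,"rz":-2,"hand":1},
  {"x":100,"y":2,"z":-2,"rx":0,"ry":0,"rz":-4,"hand":1},
  {"x":150,"y":4,"z":-2,"rx":0,"ry":0,"rz":-6,"hand":1},
  {"x":200,"y":6,"z":-2,"rx":0,"ry":0,"rz":-8,"hand":1},
  {"x":245,"y":7,"z":-2,"rx":0,"ry":0,"rz":-10,"hand":1},
  {"x":285,"y":8,"z":-2,"rx":0,"ry":0,"rz":-11,"hand":1},
  {"x":315,"y":8,"z":5,"rx":0,"ry":0,"rz":-12,"hand":1},
  {"x":328,"y":8,"z":30,"rx":0,"ry":0,"rz":-12,"hand":1},
  {"x":328,"y":8,"z":65,"rx":0,"ry":0,"rz":-12,"hand":1},
  {"x":328,"y":8,"z":80,"rx":0,"ry":0,"rz":-12,"hand":1},
])

```text
clock: 8.1
tcp_pos: [0.6625, 0.1859, 0.1757]
orientation: [-0.002, 0.7, 0.714, -0.002]
wrist_force: [-0.2, -0.8, -2.8]
finger_gap: 0.0111
```

Run:
```python
from w import *
s=get_state();print(s['clock'],s['tcp_pos'],s['wrist_force'],s['finger_gap'])
goto(664,187.5,69,1.3);
p=pic('top','t3');p=pic('side','s3')
```

```text
8.1 [0.66251781 0.18592931 0.17566622] [-0.21802385 -0.77189337 -2.81333589] 0.01108652969352322
target 664 187.5 69 1.3 -> shift [  1.6   2.1 106.7] rot [-0.3  0.1 -0.2]
```

View pics/t3.png

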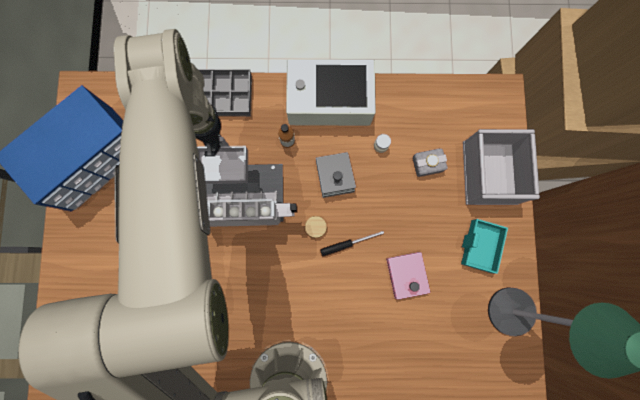

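View pics/s3.png

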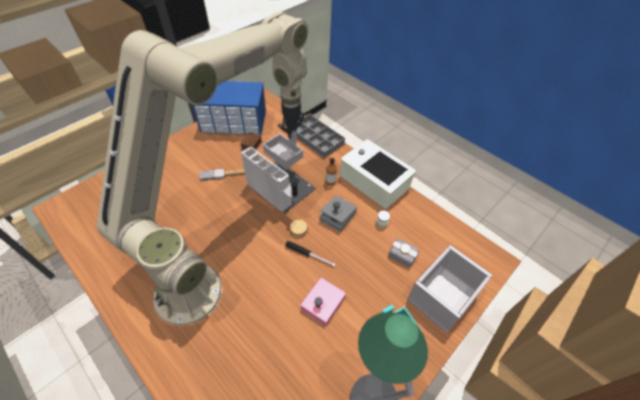

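Call:
arm_command([
  {"x":1,"y":2,"z":30,"rx":0,"ry":0,"rz":0,"hand":1},
  {"x":1,"y":2,"z":60,"rx":0,"ry":0,"rz":0,"hand":1},
  {"x":1,"y":2,"z":82,"rx":0,"ry":0,"rz":0,"hand":1},
  {"x":1,"y":2,"z":94,"rx":0,"ry":0,"rz":0,"hand":1},
  {"x":1,"y":2,"z":100,"rx":0,"ry":0,"rz":0,"hand":1},
  {"x":1,"y":2,"z":104,"rx":0,"ry":0,"rz":0,"hand":1},
  {"x":1,"y":2,"z":106,"rx":0,"ry":0,"rz":0,"hand":1},
  {"x":1,"y":2,"z":107,"rx":0,"ry":0,"rz":0,"hand":1},
])

```text
clock: 9.2
tcp_pos: [0.6667, 0.1872, 0.0728]
orientation: [0.0, 0.7, 0.714, 0.0]
wrist_force: [-0.2, 0.5, -2.3]
finger_gap: 0.0115
```

Run:
```python
from w import *
s=get_state();print(s['clock'],s['tcp_pos'],s['wrist_force'],s['finger_gap'])
goto(664,187.5,69,1.3);
p=pic('wrist','w4');W=fe_cloud(p)*1000
m=(W[...,2]>45)&(W[...,2]<60)&(abs(W[...,0]-610)<90)&(abs(W[...,1]-187)<90)
P=W[m]; print(len(P), cv2.minAreaRect(P[:,:2].astype(np.float32)), np.median(P[:,2]))
A=np.c_[P[:,:2]-[610,187],np.ones(len(P))];print(np.linalg.lstsq(A,P[:,2],rcond=None)[0])
```

```text
9.2 [0.66668123 0.18718656 0.07281029] [-0.20616185  0.47379034 -2.29400933] 0.011533434382477649
target 664 187.5 69 1.3 -> shift [ 0.4 -2.7  3.8] rot [ 0.  -0.  -0.2]
5017 ((618.1954345703125, 187.81353759765625), (107.72596740722656, 140.09239196777344), 0.9511156678199768) 55.38405673243772
[2.45932392e-02 1.74598870e-02 5.36964249e+01]
```

View pics/w4.png

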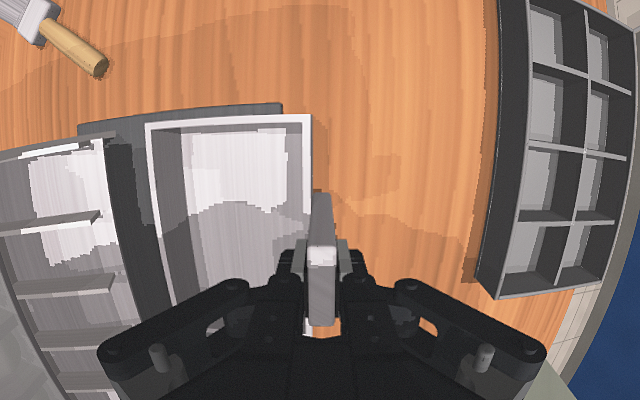

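Call:
arm_command([
  {"x":0,"y":-2,"z":2,"rx":0,"ry":0,"rz":0,"hand":1},
  {"x":0,"y":-4,"z":4,"rx":0,"ry":0,"rz":0,"hand":1},
  {"x":0,"y":-7,"z":4,"rx":0,"ry":0,"rz":0,"hand":1},
  {"x":0,"y":-13,"z":4,"rx":0,"ry":0,"rz":0,"hand":1},
  {"x":0,"y":-19,"z":4,"rx":0,"ry":0,"rz":0,"hand":1},
  {"x":0,"y":-25,"z":4,"rx":0,"ry":0,"rz":0,"hand":1},
  {"x":0,"y":-31,"z":4,"rx":0,"ry":0,"rz":0,"hand":1},
  {"x":0,"y":-36,"z":4,"rx":0,"ry":0,"rz":0,"hand":1},
  {"x":0,"y":-36,"z":4,"rx":0,"ry":0,"rz":0,"hand":1},
])

```text
clock: 10.38
tcp_pos: [0.6304, 0.1865, 0.0694]
orientation: [0.0, 0.7, 0.714, 0.001]
wrist_force: [1.7, -0.2, 7.0]
finger_gap: 0.0111
```

Run:
```python
from w import *
s=get_state();print(s['clock'],s['tcp_pos'],s['wrist_force'],s['finger_gap'])
p=pic('wrist','w5');W=fe_cloud(p)*1000
m=(W[...,2]>48)&(W[...,2]<57)&(abs(W[...,0]-580)<90)&(abs(W[...,1]-187)<90)
P=W[m]; print(len(P), cv2.minAreaRect(P[:,:2].astype(np.float32)), np.median(P[:,2]))
goto(630,187,69,1.3)
```

```text
10.375 [0.63037203 0.18654462 0.06940417] [ 1.73150725 -0.22155535  7.03193435] 0.011136970403442036
3226 ((570.6405029296875, 187.4317626953125), (130.30029296875, 140.2108612060547), 1.9396895170211792) 52.23406035941754
target 630 187 69 1.3 -> shift [ 0.5 -0.4  0.4] rot [ 0.1 -0.  -0.2]
```

View pics/w5.png

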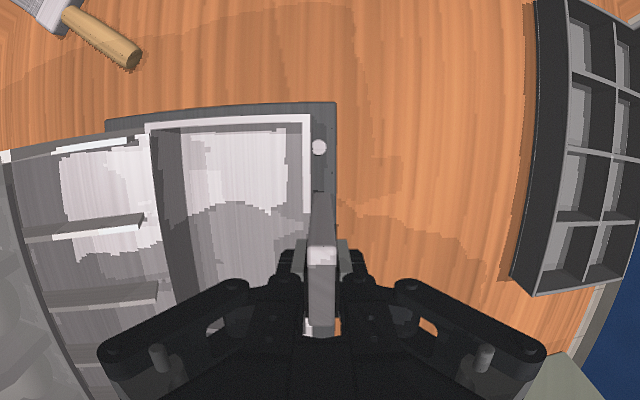

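Run:
```python
from w import *
p=load('w5');W=fe_cloud(p)*1000
for r in range(130,300,15):
    row=W[r]; print(r,[tuple(int(a) if a==a else -1 for a in row[c]) for c in range(100,180,6)])
```

```text
130 [(447, 254, -1), (461, 253, 7), (467, 253, 7), (472, 252, 6), (503, 253, 40), (504, 252, 34), (504, 252, 27), (504, 251, 18), (530, 252, 52), (531, 251, 48), (531, 251, 39), (531, 250, 33), (531, 250, 24), (531, 249, 14)]
145 [(526, 248, 93), (530, 248, 92), (519, 246, 74), (522, 246, 72), (526, 245, 71), (528, 245, 69), (531, 245, 67), (534, 244, 67), (537, 244, 65), (531, 242, 47), (531, 242, 41), (531, 241, 33), (532, 240, 25), (531, 239, 16)]
160 [(512, 239, 77), (515, 238, 75), (518, 238, 73), (521, 238, 72), (525, 238, 72), (528, 237, 70), (530, 237, 67), (534, 236, 67), (537, 236, 66), (531, 234, 49), (532, 233, 43), (531, 231, 34), (531, 230, 27), (531, 229, 17)]
175 [(510, 231, 76), (515, 231, 77), (518, 230, 74), (521, 230, 73), (524, 229, 71), (527, 229, 70), (530, 229, 69), (533, 228, 67), (537, 228, 66), (531, 225, 51), (532, 224, 45), (531, 222, 36), (532, 221, 29), (531, 219, 19)]
190 [(510, 223, 78), (514, 223, 77), (517, 222, 75), (519, 221, 72), (523, 221, 71), (526, 221, 70), (529, 221, 69), (532, 220, 67), (536, 220, 66), (538, 219, 63), (532, 215, 47), (531, 
[... 942 characters left out ...]
32, 170, 33)]
265 [(501, 179, 81), (504, 178, 79), (507, 178, 77), (512, 178, 77), (515, 178, 75), (519, 177, 73), (522, 177, 72), (526, 177, 71), (529, 176, 69), (532, 176, 67), (536, 176, 67), (540, 176, 67), (533, 165, 47), (532, 161, 38)]
280 [(498, 169, 81), (502, 169, 80), (506, 169, 80), (511, 169, 79), (514, 168, 77), (516, 167, 74), (519, 166, 72), (523, 166, 71), (527, 166, 70), (531, 166, 69), (535, 166, 68), (537, 165, 65), (532, 155, 49), (533, 152, 43)]
295 [(504, 165, 92), (508, 165, 91), (513, 166, 90), (516, 166, 89), (520, 165, 87), (524, 166, 87), (528, 166, 87), (533, 167, 87), (535, 166, 85), (539, 167, 85), (532, 155, 68), (535, 154, 66), (539, 155, 66), (533, 142, 47)]
```

Run:
```python
from w import *
goto(632,187,69,1.3); goto(484.3,-18.2,260,91.3)
```

```text
target 632 187 69 1.3 -> shift [0.4 1.6 0.4] rot [ 0.1 -0.  -0.2]
target 484.3 -18.2 260 91.3 -> shift [-201.8 -149.8 -190.9] rot [  0.1   0.1 -90.2]
```

Call:
arm_command([
  {"x":0,"y":1,"z":0,"rx":0,"ry":0,"rz":0,"hand":1},
  {"x":0,"y":2,"z":0,"rx":0,"ry":0,"rz":0,"hand":1},
  {"x":0,"y":2,"z":0,"rx":0,"ry":0,"rz":0,"hand":-0.3},
  {"x":0,"y":2,"z":0,"rx":0,"ry":0,"rz":0,"hand":-0.3},
  {"x":0,"y":2,"z":0,"rx":0,"ry":0,"rz":0,"hand":-0.3},
  {"x":0,"y":2,"z":-10,"rx":0,"ry":0,"rz":0,"hand":-0.3},
  {"x":0,"y":2,"z":-40,"rx":0,"ry":0,"rz":0,"hand":-0.3},
  {"x":0,"y":2,"z":-90,"rx":0,"ry":0,"rz":0,"hand":-0.3},
  {"x":0,"y":2,"z":-145,"rx":0,"ry":0,"rz":0,"hand":-0.3},
  {"x":0,"y":2,"z":-190,"rx":0,"ry":0,"rz":0,"hand":-0.3},
])

```text
clock: 11.68
tcp_pos: [0.6326, 0.1865, 0.2616]
orientation: [0.001, 0.7, 0.714, 0.001]
wrist_force: [0.7, 0.2, 0.3]
finger_gap: 0.0556
```

Run:
```python
from w import *
s=get_state();print(s['clock'],s['tcp_pos'],s['wrist_force'],s['finger_gap'],s['joint_pos'])
p=pic('wrist','w6');W=fe_cloud(p)*1000
m=(W[...,2]>48)&(W[...,2]<57)&(abs(W[...,0]-580)<90)&(abs(W[...,1]-187)<90)
P=W[m]; print(len(P), cv2.minAreaRect(P[:,:2].astype(np.float32)), np.median(P[:,2]))
m=(W[...,2]>95)&(W[...,2]<112)&(abs(W[...,0]-630)<30)&(abs(W[...,1]-187)<40)
P=W[m]; print(len(P), cv2.minAreaRect(P[:,:2].astype(np.float32)), np.median(P[:,2]))
goto(484.3,-18.2,260,91.3)
```

```text
11.675 [0.63255397 0.18648037 0.26162087] [0.69488675 0.17595084 0.26870579] 0.05563710421247061 [1.65021586e-01 4.81967110e-01 3.70453634e-01 1.45675479e+00
 1.16819087e-04 1.71626592e+00]
875 ((570.1767578125, 187.24957275390625), (130.20542907714844, 140.04647827148438), 1.0689438581466675) 52.23844998976793
469 ((629.2305297851562, 188.67149353027344), (11.218151092529297, 40.30730056762695), 1.0600671768188477) 102.07389281519775
target 484.3 -18.2 260 91.3 -> shift [-202.  -154.1    6.2] rot [  0.6   0.4 -90.2]
```

View pics/w6.png

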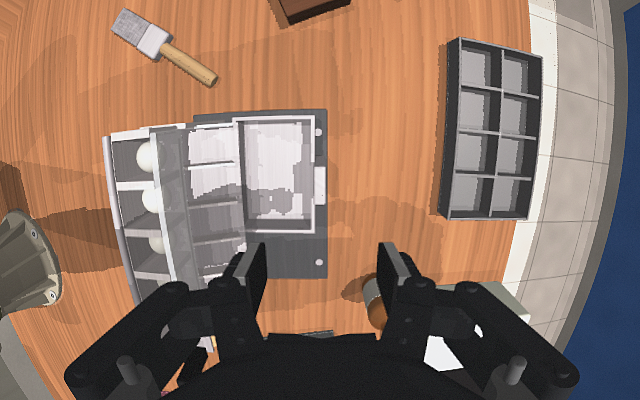

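Call:
arm_command([
  {"x":-20,"y":-15,"z":0,"rx":0,"ry":0,"rz":-10,"hand":-0.3},
  {"x":-50,"y":-38,"z":0,"rx":0,"ry":0,"rz":-20,"hand":-0.3},
  {"x":-80,"y":-60,"z":0,"rx":0,"ry":0,"rz":-30,"hand":-0.3},
  {"x":-110,"y":-84,"z":0,"rx":0,"ry":0,"rz":-40,"hand":-0.3},
  {"x":-140,"y":-107,"z":0,"rx":0,"ry":0,"rz":-50,"hand":-0.3},
  {"x":-170,"y":-130,"z":0,"rx":0,"ry":0,"rz":-60,"hand":-0.2},
  {"x":-190,"y":-145,"z":0,"rx":0,"ry":0,"rz":-70,"hand":-0.2},
  {"x":-202,"y":-154,"z":2,"rx":0,"ry":0,"rz":-80,"hand":-0.2},
  {"x":-202,"y":-154,"z":4,"rx":0,"ry":0,"rz":-90,"hand":-0.2},
  {"x":-202,"y":-154,"z":6,"rx":0,"ry":0,"rz":-90,"hand":-0.2},
])

```text
clock: 12.98
tcp_pos: [0.4823, -0.0188, 0.2527]
orientation: [0.0, -0.009, 1.0, -0.0]
wrist_force: [-1.0, -0.2, 0.1]
finger_gap: 0.0512
```

Run:
```python
from w import *
s=get_state();print(s['clock'],s['tcp_pos'],s['wrist_force'],s['finger_gap'],s['joint_pos'])
p=pic('wrist','w7');W=fe_cloud(p)*1000
m=(W[...,2]>188)&(W[...,2]<204)&(abs(W[...,0]-484)<25)&(abs(W[...,1]+18)<25)
P=W[m]; print(len(P), cv2.minAreaRect(P[:,:2].astype(np.float32)), np.median(P[:,2]))
m=(W[...,2]>178)&(W[...,2]<192)&(abs(W[...,0]-480)<50)&(W[...,1]>10)&(W[...,1]<270)
P=W[m]; print(len(P), cv2.minAreaRect(P[:,:2].astype(np.float32)), np.median(P[:,2]),P.min(0),P.max(0))
goto(484.3,-18.2,156,91.3)
```

```text
12.975 [ 0.48228096 -0.01876468  0.25274099] [-0.97268689 -0.20625291  0.11877227] 0.051162439082017216 [-2.05489022e-01  1.27380972e-01 -1.38755357e-01  1.30377866e+00
  1.25146169e-04 -2.22604970e-01]
659 ((484.9560852050781, -16.44832992553711), (18.107452392578125, 16.779273986816406), 0.8891886472702026) 194.06485243746795
6926 ((477.5812072753906, 142.71484375), (54.539344787597656, 218.6413116455078), 1.4581586122512817) 184.46912176800703 [448.07442199  33.24796594 178.0053449 ] [506.93110365 252.3892021  191.93346969]
target 484.3 -18.2 156 91.3 -> shift [-2.   0.4 96.4] rot [ 0.   0.  -0.4]
```

View pics/w7.png

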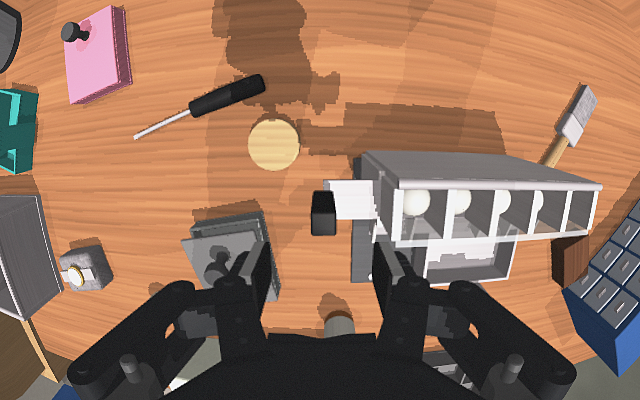

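Call:
arm_command([
  {"x":-3,"y":2,"z":20,"rx":0,"ry":0,"rz":0,"hand":0},
  {"x":-3,"y":2,"z":40,"rx":0,"ry":0,"rz":0,"hand":0},
  {"x":-3,"y":2,"z":60,"rx":0,"ry":0,"rz":0,"hand":0},
  {"x":-3,"y":2,"z":78,"rx":0,"ry":0,"rz":0,"hand":0},
  {"x":-3,"y":2,"z":90,"rx":0,"ry":0,"rz":0,"hand":0},
  {"x":-3,"y":2,"z":96,"rx":0,"ry":0,"rz":0,"hand":0},
  {"x":-3,"y":2,"z":96,"rx":0,"ry":0,"rz":0,"hand":0},
])

```text
clock: 13.9
tcp_pos: [0.4853, -0.0164, 0.1562]
orientation: [-0.0, -0.01, 1.0, 0.0]
wrist_force: [-0.2, -0.8, 1.0]
finger_gap: 0.0426
```

Run:
```python
from w import *
s=get_state();print(s['clock'],s['tcp_pos'],s['wrist_force'],s['finger_gap'])
p=pic('wrist','w8')
goto(485,-17,156,91.4)
```

```text
13.9 [ 0.48529388 -0.01638857  0.15622856] [-0.15084307 -0.75307888  0.99756076] 0.042623313496758256
target 485 -17 156 91.4 -> shift [ 0.6 -0.5  0.6] rot [-0.   0.  -0.3]
```

View pics/w8.png

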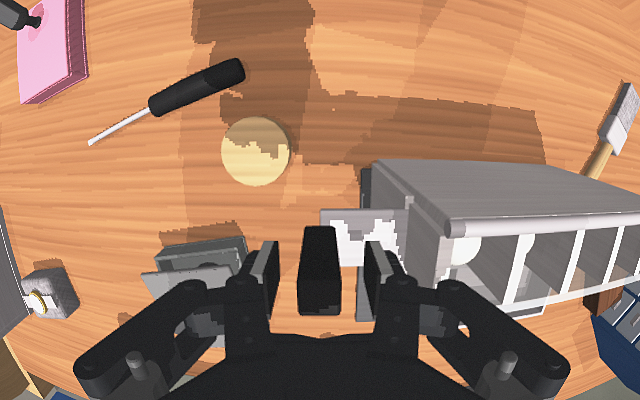

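Call:
arm_command([
  {"x":0,"y":0,"z":0,"rx":0,"ry":0,"rz":0,"hand":1},
  {"x":0,"y":0,"z":0,"rx":0,"ry":0,"rz":0,"hand":1},
  {"x":0,"y":0,"z":0,"rx":0,"ry":0,"rz":0,"hand":1},
  {"x":0,"y":1,"z":0,"rx":0,"ry":0,"rz":0,"hand":1},
  {"x":0,"y":2,"z":0,"rx":0,"ry":0,"rz":0,"hand":1},
  {"x":0,"y":3,"z":0,"rx":0,"ry":0,"rz":0,"hand":1},
  {"x":0,"y":4,"z":0,"rx":0,"ry":0,"rz":0,"hand":1},
  {"x":0,"y":4,"z":0,"rx":0,"ry":0,"rz":0,"hand":1},
], force=40)

```text
clock: 14.95
tcp_pos: [0.4857, -0.0132, 0.157]
orientation: [0.001, -0.01, 1.0, -0.001]
wrist_force: [-0.6, -4.5, 4.8]
finger_gap: 0.0179
```

Call:
arm_command([
  {"x":0,"y":1,"z":0,"rx":0,"ry":0,"rz":0,"hand":1},
  {"x":0,"y":2,"z":0,"rx":0,"ry":0,"rz":0,"hand":1},
  {"x":0,"y":2,"z":0,"rx":0,"ry":0,"rz":0,"hand":1},
])

```text
clock: 15.32
tcp_pos: [0.4857, -0.0132, 0.157]
orientation: [0.0, -0.009, 1.0, -0.003]
wrist_force: [-1.0, -10.8, 5.1]
finger_gap: 0.0177
```

Run:
```python
from w import *
goto(488.7,-140,156.5,91.4); print(get_state()['tcp_pos'])
```

```text
target 488.7 -140 156.5 91.4 -> shift [  -0.7 -126.8    1.3] rot [-0.3  0.1 -0.4]
[ 0.48571261 -0.01324347  0.15702632]
```

Call:
arm_command([
  {"x":0,"y":-8,"z":0,"rx":0,"ry":0,"rz":0,"hand":1},
  {"x":0,"y":-23,"z":0,"rx":0,"ry":0,"rz":0,"hand":1},
  {"x":0,"y":-40,"z":0,"rx":0,"ry":0,"rz":0,"hand":1},
  {"x":0,"y":-57,"z":0,"rx":0,"ry":0,"rz":0,"hand":1},
  {"x":0,"y":-74,"z":0,"rx":0,"ry":0,"rz":0,"hand":1},
  {"x":-1,"y":-91,"z":0,"rx":0,"ry":0,"rz":0,"hand":1},
  {"x":-1,"y":-106,"z":0,"rx":0,"ry":0,"rz":0,"hand":1},
  {"x":-1,"y":-118,"z":0,"rx":0,"ry":0,"rz":0,"hand":1},
  {"x":-1,"y":-125,"z":0,"rx":0,"ry":0,"rz":0,"hand":1},
  {"x":-1,"y":-128,"z":0,"rx":0,"ry":0,"rz":0,"hand":1},
])

```text
clock: 16.58
tcp_pos: [0.489, -0.1385, 0.157]
orientation: [0.001, -0.01, 1.0, 0.0]
wrist_force: [-0.5, 3.7, 7.1]
finger_gap: 0.0173
```

Run:
```python
from w import *
s=get_state();print(s['clock'],s['tcp_pos'],s['wrist_force'],s['finger_gap'])
p=pic('wrist','w9'); pic('top','t9'); pic('side','s9')
```

```text
16.575 [ 0.48900611 -0.13848861  0.15698272] [-0.47211568  3.6765614   7.08641102] 0.017271970650560554
```

View pics/w9.png

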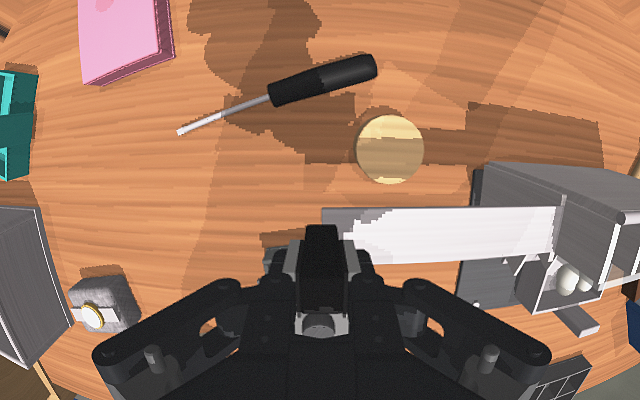

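View pics/t9.png

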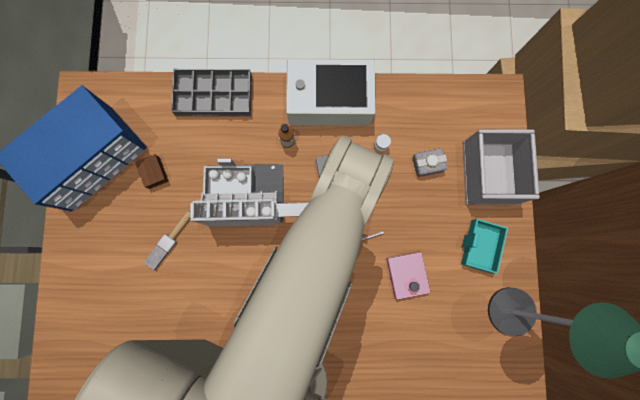

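The top view shows three balls in the tray (212–245, 175) and two still in the lanes (251 and 265, 210), with the gate about 125 mm out. Next I push it shut.

Call:
arm_command([
  {"x":0,"y":0,"z":0,"rx":0,"ry":0,"rz":0,"hand":1},
  {"x":0,"y":0,"z":0,"rx":0,"ry":0,"rz":0,"hand":1},
  {"x":0,"y":10,"z":0,"rx":0,"ry":0,"rz":0,"hand":1},
  {"x":0,"y":30,"z":0,"rx":0,"ry":0,"rz":0,"hand":1},
  {"x":0,"y":52,"z":0,"rx":0,"ry":0,"rz":0,"hand":1},
  {"x":1,"y":74,"z":0,"rx":0,"ry":0,"rz":0,"hand":1},
  {"x":1,"y":96,"z":0,"rx":0,"ry":0,"rz":0,"hand":1},
  {"x":1,"y":114,"z":0,"rx":0,"ry":0,"rz":0,"hand":1},
  {"x":1,"y":124,"z":0,"rx":0,"ry":0,"rz":0,"hand":1},
  {"x":1,"y":127,"z":0,"rx":0,"ry":0,"rz":0,"hand":1},
])

```text
clock: 17.98
tcp_pos: [0.4857, -0.0132, 0.157]
orientation: [0.0, -0.01, 1.0, -0.003]
wrist_force: [-1.7, -16.5, 4.3]
finger_gap: 0.0177
```

Run:
```python
from w import *
s=get_state();print(s['clock'],s['tcp_pos'],s['wrist_force'],s['finger_gap'])
```

```text
17.975 [ 0.48567198 -0.01320507  0.15699459] [ -1.67568284 -16.5302277    4.34428452] 0.017721659285191857
```

Call:
arm_command([
  {"x":0,"y":-2,"z":0,"rx":0,"ry":0,"rz":0,"hand":1},
  {"x":0,"y":-3,"z":0,"rx":0,"ry":0,"rz":0,"hand":1},
  {"x":0,"y":-3,"z":0,"rx":0,"ry":0,"rz":0,"hand":0.1},
  {"x":0,"y":-3,"z":0,"rx":0,"ry":0,"rz":0,"hand":0.1},
  {"x":0,"y":-3,"z":0,"rx":0,"ry":0,"rz":0,"hand":0.1},
  {"x":0,"y":-3,"z":-15,"rx":0,"ry":0,"rz":0,"hand":0.1},
  {"x":0,"y":-3,"z":-45,"rx":0,"ry":0,"rz":0,"hand":0},
  {"x":0,"y":-5,"z":-90,"rx":0,"ry":0,"rz":0,"hand":-0.1},
  {"x":-20,"y":-40,"z":-110,"rx":0,"ry":0,"rz":-4,"hand":-0.2},
  {"x":-50,"y":-85,"z":-110,"rx":0,"ry":0,"rz":-9,"hand":-0.2},
])

```text
clock: 19.23
tcp_pos: [0.5384, -0.0959, 0.2705]
orientation: [0.003, -0.091, 0.996, -0.001]
wrist_force: [0.9, 0.5, 0.4]
finger_gap: 0.0514
```

Run:
```python
from w import *
s=get_state();print(s['clock'],s['tcp_pos'],s['wrist_force'],s['finger_gap'])
goto(586,-140,230,100.5)
p=pic('top','t10'); W=cloud(p)*1000
for q in ['ball1','gate_grip']:
    for m in finder.masks_of(p,q)[:5]:
        P=W[m['region']]; print(q,m['score'],m['at'],np.nanmedian(P,axis=0))
```

```text
19.225 [ 0.53840439 -0.09588189  0.27048278] [0.94332572 0.53563725 0.39104789] 0.051420775880852636
target 586 -140 230 100.5 -> shift [-38.6 -51.9  40.8] rot [-0.2  0.3 -0.1]
ball1 0.54 [214.3, 175.1] [603.15438868 230.81328983  36.97025661]
ball1 0.53 [224.8, 172.8] [603.87808057 188.68596269  37.41373379]
ball1 0.53 [241.9, 174.3] [603.81081792 146.57629382  37.56263481]
ball1 0.36 [430.6, 162.5] [ 640.34998249 -420.38907589   45.66220151]
gate_grip 0.81 [219.8, 212.3] [480.62850013 187.94752624 133.24673288]
gate_grip 0.16 [381.2, 144.3] [ 698.18791213 -279.97673899   53.57932132]
```

View pics/t10.png

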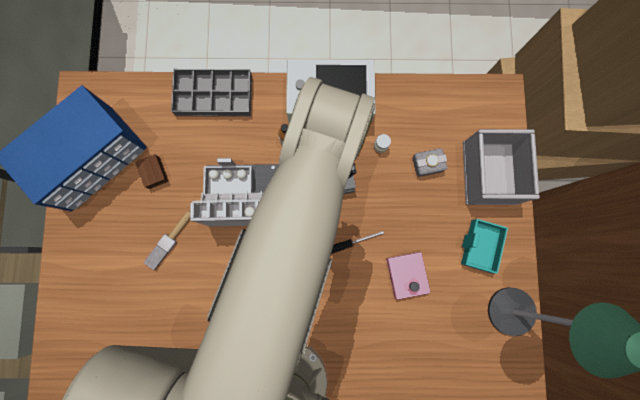

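Call:
arm_command([
  {"x":-15,"y":-20,"z":5,"rx":0,"ry":0,"rz":0,"hand":-0.2},
  {"x":-32,"y":-42,"z":20,"rx":0,"ry":0,"rz":0,"hand":-0.2},
  {"x":-39,"y":-52,"z":38,"rx":0,"ry":0,"rz":0,"hand":-0.2},
  {"x":-39,"y":-52,"z":41,"rx":0,"ry":0,"rz":0,"hand":-0.2},
  {"x":-39,"y":-52,"z":41,"rx":0,"ry":0,"rz":0,"hand":-0.2},
])

```text
clock: 20.0
tcp_pos: [0.5834, -0.1389, 0.2252]
orientation: [-0.001, -0.088, 0.996, 0.0]
wrist_force: [-0.1, -0.2, -0.5]
finger_gap: 0.0511
```

Run:
```python
from w import *
s=get_state();print(s['clock'],s['tcp_pos'],s['wrist_force'],s['finger_gap'],s['joint_pos'])
p=pic('wrist','w11');W=fe_cloud(p)*1000
m=(W[...,2]>85)&(W[...,2]<110)&(abs(W[...,0]-586)<40)&(abs(W[...,1]+140)<22)
P=W[m]; print(len(P), cv2.minAreaRect(P[:,:2].astype(np.float32)), np.median(P[:,2]))
m=(W[...,2]>35)&(W[...,2]<72)&(abs(W[...,0]-605)<75)&(abs(W[...,1]+137)<75)
P=W[m]; print(len(P), cv2.minAreaRect(P[:,:2].astype(np.float32)), np.median(P[:,2]))
```

```text
20.0 [ 0.583428   -0.13887015  0.22522861] [-0.0799021  -0.17153887 -0.5466272 ] 0.051145101441957885 [-3.67599254e-01  3.64842411e-01  1.04596021e-01  1.31205270e+00
  2.58011260e-04 -5.44682498e-01]
766 ((587.525146484375, -138.271728515625), (27.921689987182617, 26.43449592590332), 7.573809623718262) 99.53381336815252
8321 ((608.5484008789062, -134.45950317382812), (117.80323028564453, 101.00428771972656), 10.488057136535645) 52.7464053511387
```

View pics/w11.png

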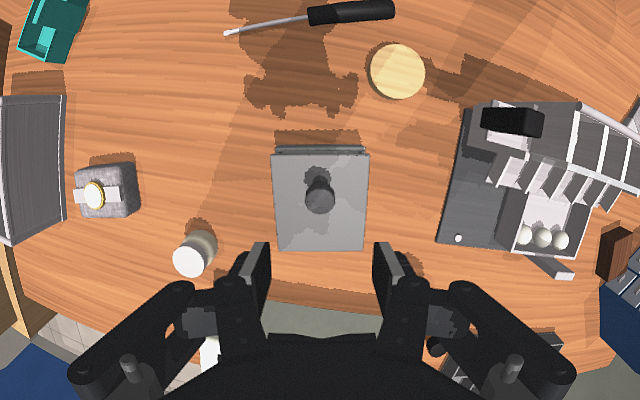

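Run:
```python
from w import *
goto(585.7,-138.6,73,100.5)
f=lambda t:np.array([-90*np.cos(t)+41*np.sin(t),90*np.sin(t)+41*np.cos(t)])
a=f(.222)
for t in np.linspace(.222,1.6,19): 
    d=f(t)-a; print(round(t,3),'x',round(-d[0],1),'z',round(-d[1],1))
```

```text
target 585.7 -138.6 73 100.5 -> shift [ -2.   -0.  152.8] rot [ 0.  -0.  -0.4]
0.222 x -0.0 z -0.0
0.299 x -4.8 z -5.8
0.375 x -10.0 z -11.3
0.452 x -15.7 z -16.4
0.528 x -21.7 z -21.0
0.605 x -28.0 z -25.1
0.681 x -34.7 z -28.7
0.758 x -41.6 z -31.8
0.834 x -48.7 z -34.4
0.911 x -56.0 z -36.4
0.988 x -63.4 z -37.9
1.064 x -70.9 z -38.8
1.141 x -78.5 z -39.1
1.217 x -86.1 z -38.8
1.294 x -93.6 z -38.0
1.37 x -101.0 z -36.6
1.447 x -108.3 z -34.6
1.523 x -115.5 z -32.0
1.6 x -122.4 z -29.0
```

Call:
arm_command([
  {"x":-2,"y":0,"z":40,"rx":0,"ry":0,"rz":0,"hand":-0.2},
  {"x":-2,"y":0,"z":80,"rx":0,"ry":0,"rz":0,"hand":-0.2},
  {"x":-2,"y":0,"z":115,"rx":0,"ry":0,"rz":0,"hand":-0.2},
  {"x":-2,"y":0,"z":138,"rx":0,"ry":0,"rz":0,"hand":-0.2},
  {"x":-2,"y":0,"z":150,"rx":0,"ry":0,"rz":0,"hand":-0.2},
  {"x":-2,"y":0,"z":153,"rx":0,"ry":0,"rz":0,"hand":-0.2},
  {"x":-2,"y":0,"z":153,"rx":0,"ry":0,"rz":0,"hand":1},
  {"x":-2,"y":0,"z":153,"rx":0,"ry":0,"rz":0,"hand":1},
  {"x":-2,"y":0,"z":153,"rx":0,"ry":0,"rz":0,"hand":1},
], force=30)

```text
clock: 21.18
tcp_pos: [0.5867, -0.1396, 0.0731]
orientation: [0.001, -0.088, 0.996, -0.0]
wrist_force: [-1.0, -0.4, 1.6]
finger_gap: 0.0269
```

Run:
```python
from w import *
s=get_state();print(s['clock'],s['tcp_pos'],s['wrist_force'],s['finger_gap'])
p=pic('wrist','w12')
```

```text
21.175 [ 0.5867182  -0.13964749  0.07313502] [-0.97536856 -0.43921135  1.60438578] 0.02692666672236198
```

View pics/w12.png

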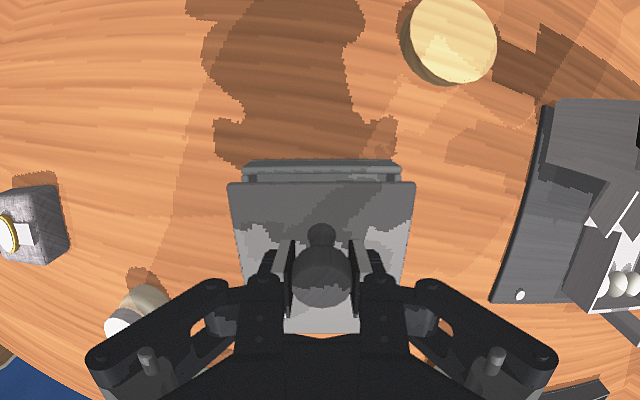

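Knob gripped: gap 27 mm, and it sits between the pads at (320,275). I swing it up along the arc.

Call:
arm_command([
  {"x":-5,"y":0,"z":-6,"rx":0,"ry":0,"rz":0,"hand":1},
  {"x":-10,"y":0,"z":-11,"rx":0,"ry":0,"rz":0,"hand":1},
  {"x":-16,"y":0,"z":-16,"rx":0,"ry":0,"rz":0,"hand":1},
  {"x":-22,"y":0,"z":-21,"rx":0,"ry":0,"rz":0,"hand":1},
  {"x":-28,"y":0,"z":-25,"rx":0,"ry":0,"rz":0,"hand":1},
  {"x":-35,"y":0,"z":-29,"rx":0,"ry":0,"rz":0,"hand":1},
  {"x":-42,"y":0,"z":-32,"rx":0,"ry":0,"rz":0,"hand":1},
  {"x":-49,"y":0,"z":-34,"rx":0,"ry":0,"rz":0,"hand":1},
  {"x":-56,"y":0,"z":-36,"rx":0,"ry":0,"rz":0,"hand":1},
])

```text
clock: 22.35
tcp_pos: [0.6424, -0.1294, 0.1092]
orientation: [0.001, -0.088, 0.996, -0.0]
wrist_force: [-3.6, -0.5, 4.1]
finger_gap: 0.0267
```

Run:
```python
from w import *
s=get_state();print(s['clock'],s['tcp_pos'],s['wrist_force'],s['finger_gap'])
p=pic('wrist','w13')
```

```text
22.35 [ 0.64241246 -0.12940527  0.10919255] [-3.58367595 -0.50862329  4.13795798] 0.02672180796984656
```

View pics/w13.png

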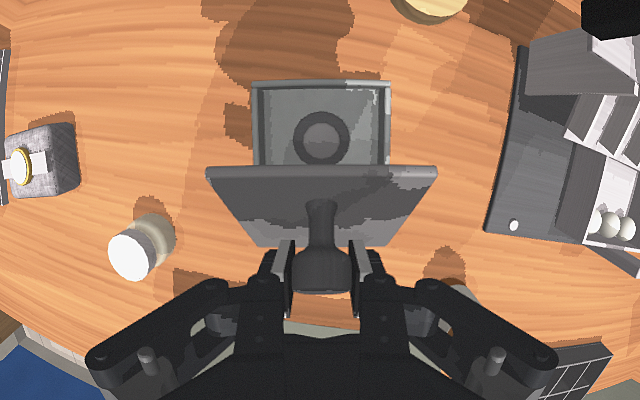

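Call:
arm_command([
  {"x":-7,"y":0,"z":-1.5,"rx":0,"ry":0,"rz":0,"hand":1},
  {"x":-15,"y":0,"z":-2.5,"rx":0,"ry":0,"rz":0,"hand":1},
  {"x":-22,"y":0,"z":-3,"rx":0,"ry":0,"rz":0,"hand":1},
  {"x":-30,"y":0,"z":-2.5,"rx":0,"ry":0,"rz":0,"hand":1},
  {"x":-38,"y":0,"z":-1.5,"rx":0,"ry":0,"rz":0,"hand":1},
  {"x":-45,"y":0,"z":0,"rx":0,"ry":0,"rz":0,"hand":1},
  {"x":-52,"y":0,"z":2,"rx":0,"ry":0,"rz":0,"hand":1},
  {"x":-59,"y":0,"z":4,"rx":0,"ry":0,"rz":0,"hand":1},
  {"x":-66,"y":0,"z":7,"rx":0,"ry":0,"rz":0,"hand":1},
  {"x":-66,"y":0,"z":7,"rx":0,"ry":0,"rz":0,"hand":1},
])

```text
clock: 23.65
tcp_pos: [0.7086, -0.1173, 0.1014]
orientation: [0.002, -0.089, 0.996, 0.0]
wrist_force: [1.2, 1.5, 4.1]
finger_gap: 0.0265
```

Run:
```python
from w import *
s=get_state();print(s['clock'],s['tcp_pos'],s['wrist_force'],s['finger_gap'])
p=pic('wrist','w14')
```

```text
23.65 [ 0.70857347 -0.11731726  0.10139199] [1.18186841 1.53731598 4.148815  ] 0.0265310343967668
```

View pics/w14.png

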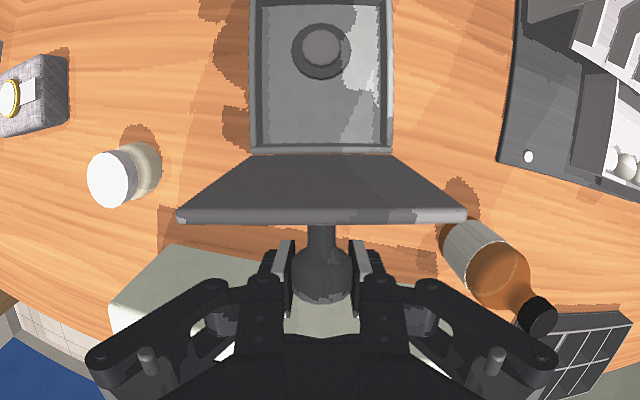

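Call:
arm_command([
  {"x":0,"y":0,"z":0,"rx":0,"ry":0,"rz":0,"hand":0},
  {"x":0,"y":0,"z":0,"rx":0,"ry":0,"rz":0,"hand":0},
  {"x":0,"y":0,"z":0,"rx":0,"ry":0,"rz":0,"hand":0},
  {"x":0,"y":0,"z":-15,"rx":0,"ry":0,"rz":0,"hand":0},
  {"x":0,"y":0,"z":-45,"rx":0,"ry":0,"rz":0,"hand":0},
  {"x":0,"y":0,"z":-90,"rx":0,"ry":0,"rz":0,"hand":0},
  {"x":0,"y":0,"z":-130,"rx":0,"ry":0,"rz":0,"hand":0},
  {"x":20,"y":0,"z":-140,"rx":0,"ry":0,"rz":0,"hand":1},
  {"x":60,"y":0,"z":-140,"rx":0,"ry":0,"rz":0,"hand":1},
  {"x":100,"y":0,"z":-140,"rx":0,"ry":0,"rz":0,"hand":1},
])

```text
clock: 24.95
tcp_pos: [0.6073, -0.1359, 0.2427]
orientation: [0.001, -0.088, 0.996, -0.0]
wrist_force: [0.9, -0.2, -0.1]
finger_gap: 0.0001
```

Run:
```python
from w import *
s=get_state();print(s['clock'],s['tcp_pos'],s['wrist_force'],s['finger_gap'])
p=pic('wrist','w15');W=fe_cloud(p)*1000
for q in ['start_top','start','guard']:
    for m in finder.masks_of(p,q)[:3]:
        P=W[m['region']]; print(q,m['score'],m['at'],m['region'].sum(),np.nanmedian(P,axis=0),np.nanmin(P,axis=0),np.nanmax(P,axis=0))
m=(W[...,2]>20)&(W[...,2]<27)&(abs(W[...,0]-590)<30)&(abs(W[...,1]+138)<30)
P=W[m]; print(len(P), cv2.minAreaRect(P[:,:2].astype(np.float32)), np.median(P[:,2]))
goto(589.6,-138,60,100.5)
```

```text
24.95 [ 0.60734472 -0.13589049  0.24266688] [ 0.94037808 -0.16009493 -0.1151109 ] 9.249700241636118e-05
start_top 0.78 [321.6, 162.1] 427 [ 589.96343695 -137.64227545   26.09528159] [ 577.36806945 -150.65103838   16.2271012 ] [ 603.99718524 -123.8616787    28.6439884 ]
start 0.82 [319.9, 158.2] 437 [ 590.03588709 -137.85832069   26.07384862] [ 577.36806945 -150.65103838   14.56601178] [ 604.37352776 -123.8616787    28.6439884 ]
guard 0.56 [326.1, 240.8] 3197 [ 665.27559668 -122.60123078   90.24559083] [ 594.61555498 -175.62952025   -2.83740838] [721.4207892  -37.87827011 251.71838894]
355 ((590.5956420898438, -137.51437377929688), (26.177419662475586, 27.035755157470703), 9.679128646850586) 25.954203405885227
target 589.6 -138 60 100.5 -> shift [ 18.8   1.3 182.9] rot [-0.1  0.1 -0.4]
```

View pics/w15.png

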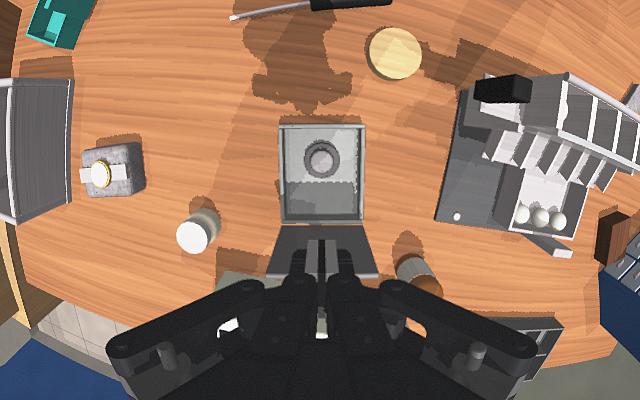

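Call:
arm_command([
  {"x":18,"y":2,"z":30,"rx":0,"ry":0,"rz":0,"hand":1},
  {"x":18,"y":2,"z":75,"rx":0,"ry":0,"rz":0,"hand":1},
  {"x":18,"y":2,"z":120,"rx":0,"ry":0,"rz":0,"hand":1},
  {"x":18,"y":2,"z":160,"rx":0,"ry":0,"rz":0,"hand":1},
  {"x":18,"y":2,"z":190,"rx":0,"ry":0,"rz":0,"hand":1},
  {"x":18,"y":2,"z":203,"rx":0,"ry":0,"rz":0,"hand":1},
  {"x":18,"y":2,"z":208,"rx":0,"ry":0,"rz":0,"hand":1},
  {"x":18,"y":2,"z":208,"rx":0,"ry":0,"rz":0,"hand":1},
])

```text
clock: 26.15
tcp_pos: [0.591, -0.137, 0.0341]
orientation: [0.001, -0.088, 0.996, -0.0]
wrist_force: [0.8, 0.5, 0.6]
finger_gap: -0.0
```

Call:
arm_command([
  {"x":0,"y":0,"z":6,"rx":0,"ry":0,"rz":0,"hand":1},
  {"x":0,"y":0,"z":11,"rx":0,"ry":0,"rz":0,"hand":1},
  {"x":0,"y":0,"z":14,"rx":0,"ry":0,"rz":0,"hand":1},
  {"x":0,"y":0,"z":16,"rx":0,"ry":0,"rz":0,"hand":1},
  {"x":0,"y":0,"z":17,"rx":0,"ry":0,"rz":0,"hand":1},
  {"x":0,"y":0,"z":17,"rx":0,"ry":0,"rz":0,"hand":1},
])

```text
clock: 26.9
tcp_pos: [0.5912, -0.1373, 0.0207]
orientation: [0.002, -0.088, 0.996, -0.001]
wrist_force: [-6.9, 2.4, 26.3]
finger_gap: -0.0002
```

Run:
```python
from w import *
p=load('w15');W=fe_cloud(p)*1000
for c in range(296,348,3): print(c,np.round(W[160,c],1))
s=get_state();print(s['clock'],s['tcp_pos'],s['wrist_force'])
p=pic('wrist','w16');pic('side','s16')
```

```text
296 [ 597.6 -168.3    4.8]
299 [ 597.1 -164.7    3.7]
302 [ 596.4 -161.     4.3]
305 [ 593.9 -157.    16.6]
308 [ 593.4 -153.5   15.5]
311 [ 591.3 -149.8   25.9]
314 [ 590.5 -146.4   27.4]
317 [ 590.  -142.9   26.3]
320 [ 589.6 -139.5   25.1]
323 [ 588.8 -136.    26.1]
326 [ 588.2 -132.6   26.6]
329 [ 587.6 -129.2   26.4]
332 [ 587.  -125.7   26. ]
335 [ 587.7 -121.6   16.3]
338 [ 587.  -118.    16.2]
341 [ 588.1 -113.4    3.3]
344 [ 587.3 -109.7    3.7]
347 [ 586.5 -106.2    4.8]
26.9 [ 0.59124469 -0.13725113  0.02069878] [-6.91120883  2.446227   26.32224011]
```

View pics/w16.png

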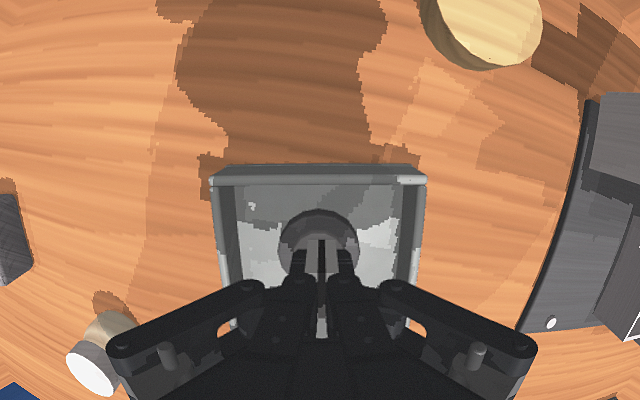

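Call:
arm_command([
  {"x":0,"y":0,"z":-5,"rx":0,"ry":0,"rz":0,"hand":1},
  {"x":0,"y":0,"z":-30,"rx":0,"ry":0,"rz":0,"hand":1},
  {"x":0,"y":0,"z":-80,"rx":0,"ry":0,"rz":0,"hand":1},
  {"x":0,"y":0,"z":-130,"rx":0,"ry":0,"rz":0,"hand":1},
  {"x":10,"y":0,"z":-180,"rx":0,"ry":0,"rz":0,"hand":1},
  {"x":50,"y":0,"z":-215,"rx":0,"ry":0,"rz":0,"hand":1},
  {"x":90,"y":0,"z":-220,"rx":0,"ry":0,"rz":0,"hand":1},
  {"x":100,"y":0,"z":-220,"rx":0,"ry":0,"rz":0,"hand":1},
  {"x":100,"y":0,"z":-220,"rx":0,"ry":0,"rz":0,"hand":1},
])

```text
clock: 28.12
tcp_pos: [0.4911, -0.1544, 0.2361]
orientation: [0.0, -0.088, 0.996, 0.0]
wrist_force: [-0.2, 0.6, -0.1]
finger_gap: 0.0002
```

Run:
```python
from w import *
s=get_state();print(s['clock'],s['tcp_pos'],s['wrist_force'],s['finger_gap'])
p=pic('wrist','w17');W=fe_cloud(p)*1000
m=(W[...,2]>60)&(W[...,2]<140)&(abs(W[...,0]-660)<12)&(abs(W[...,1]+124)<60)
P=W[m]; print('cover', len(P), P.min(0),P.max(0))
m=(abs(W[...,0]-590)<8)&(abs(W[...,1]+137.6)<8)
print('button z',np.nanmedian(W[m][:,2]))
m=(W[...,2]>188)&(W[...,2]<204)&(abs(W[...,0]-484)<25)&(abs(W[...,1]+14)<25)
P=W[m]; print('post',len(P), cv2.minAreaRect(P[:,:2].astype(np.float32)))
pic('side','s17'); t=pic('top','t17'); W=cloud(t)*1000
for q in ['ball1','oil_bottle','pot','watch_cushion','screwdriver','case_holder','box_small','brush','tray','tray_grip']:
    for m in finder.masks_of(t,q)[:4]:
        if m['score']>.4: print(q,round(m['score'],2),m['at'],np.round(np.nanmedian(W[m['region']],axis=0)))
```

```text
28.125 [ 0.49108051 -0.15437742  0.23614584] [-0.24043236  0.61394237 -0.0577423 ] 0.00023541374253445573
cover 160 [ 663.61435993 -128.63460426   60.05584217] [ 667.38206903 -116.71505048   93.77658535]
button z nan
post 522 ((485.1005554199219, -13.449536323547363), (19.98756980895996, 18.006999969482422), 89.18724822998047)
ball1 0.61 [214.3, 173.9] [603. 228.  38.]
ball1 0.55 [243.5, 174.5] [605. 146.  37.]
ball1 0.54 [267.2, 209.8] [478.  57. 158.]
ball1 0.53 [225.0, 172.9] [603. 189.  39.]
oil_bottle 0.73 [283.8, 133.3] [709.  10.  89.]
watch_cushion 0.73 [427.4, 164.8] [ 640. -421.   46.]
screwdriver 0.75 [327.5, 152.9] [ 660. -106.   57.]
box_small 0.73 [153.9, 172.8] [610. 416.  40.]
brush 0.75 [165.4, 244.6] [394. 371.  18.]
tray 0.95 [226.8, 180.0] [588. 186.  15.]
tray 0.62 [482.1, 247.6] [ 391. -588.    8.]
tray_grip 0.73 [484.7, 245.5] [ 391. -588.    8.]
tray_grip 0.59 [227.7, 178.8] [588. 192.  15.]
  return np.nanmean(a, axis, out=out, keepdims=keepdims)
```

View pics/w17.png

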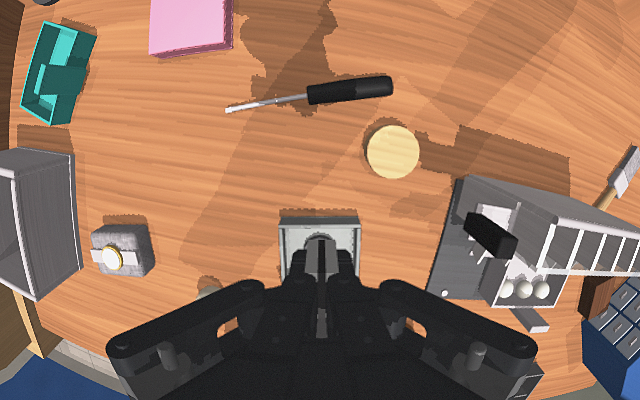

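View pics/s17.png

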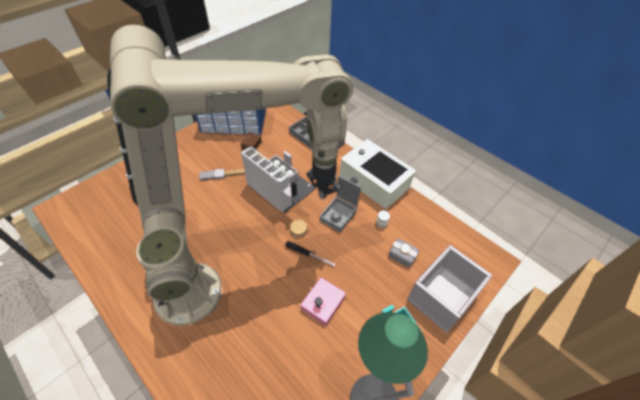

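View pics/t17.png

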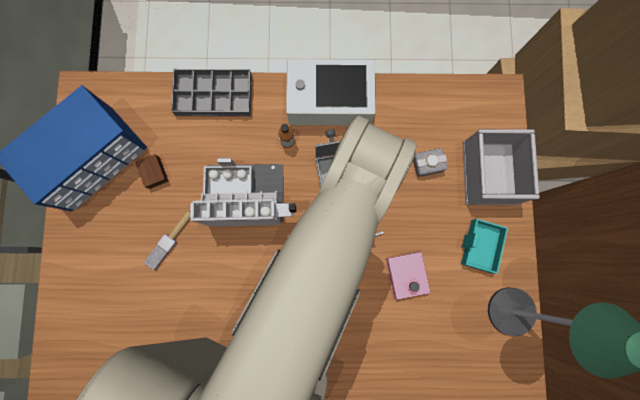

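Run:
```python
from w import *
for n in ['side1','s17']:
    W=cloud(load(n))*1000
    m=(abs(W[...,0]-590)<9)&(abs(W[...,1]+138)<9)&(W[...,2]<60); print(n,'button',np.nanmedian(W[m][:,2]) if m.any() else None, m.sum())
W=cloud(load('s17'))*1000
m=(W[...,2]>60)&(W[...,2]<160)&(abs(W[...,0]-665)<30)&(abs(W[...,1]+124)<45);P=W[m];print(np.polyfit(P[:,2],(P[:,0]-665)*.983+(P[:,1]+124)*.182,1),len(P))
hand_in(); s=get_state(); print(s['clock'],s['wrist_force'])
```

```text
side1 button 52.072895396502254 5
s17 button 24.999375360543553 15
[ 0.03422945 -3.83338659] 332
the job is handed in; nothing more can be done
the job is handed in; nothing more can be done
```

I did all five steps in order and handed the job in at about 28 s on the robot's clock. The hand-in gives no verdict, so the results below are my own last checks.

- **Tray:** it stands on the base plate with its tab away from the hopper. Its centre is about 96 mm in hopper x and 43 mm in hopper y.
- **Balls:** balls 1 to 3 lie in the tray, seen with the camera both before and after the guard and button steps. Two balls were still in their lanes in the last top picture.
- **Gate:** I pushed it shut to find zero, pulled it out about 125 mm, then pushed it back to the same stop. The last post measurement agrees with shut within about 1 mm.
- **Guard:** it stays up by itself at about 1.6 rad, and I let go of it before pressing the button.
- **Button:** it bottomed out, with the fingertips stopping about 5 to 6 mm below its measured top at 26 N. After the press its top read 25 mm in the side camera, so it sprang back. The press depth comes from finger position and force only.
- **Bystanders:** the ones re-measured (oil bottle, watch cushion, small box, brush) are within about 6 mm of their start. The case holder, pot and screwdriver were partly hidden by the arm and I did not measure them again. The finder's one late "screwdriver" report was wrong: it lay on the raised cover. Nothing in the pictures suggests that any of the three was touched.
- **Disagreements:** the cameras differed by up to about 2 to 3 mm, for example 23 mm nominal against 26 mm measured for the button top. The wrist camera could not see the button in its last picture because the fingers blocked it.

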